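# Scan the parts cups and stack them away

## Task

Book the empty parts cups out: pick up the hand scanner and, working through the cups from your left to your right where they stand, hold it steady for a good second with its window 90 mm above and square to the bar-code label on each cup's inside floor, the scan line (long side of the head) running across the bars. Then stand the scanner back upright on its square pad, and nest all the cups upright in one straight, fully seated stack on the round cork mat. Leave the microphone, Morse key, jar and switch box where they are.

Things in the scene. Friction and masses are not known exactly. Their poses are not given: they have to be found in the camera images.
- scanner: hand-held label scanner, standing nose down on its square pad: a black rectangular head 74 mm (its x) by 56 mm (its y) by 36 mm high with a grey upright handle on top, 28 mm (x) by 24 mm (y), light, reaching 138 mm above the head's underside; 0.18 kg. Origin at the centre of the underside, which is the scanning window; z runs up the handle. The beam leaves the window straight down (-z); the scan line lies along x, the long side of the head
- scanner_grip (a point): point on the handle's axis, 105 mm above the window, a good height to grip
- scan_spot (a point): the scanner's focus: the point 90 mm straight out of the window, where a label must be to be read; turns with the scanner
- dock: the scanner's pad: a flat black-edged square, 120 mm a side, about 1 mm thick (it gives no height: the scanner stands at desk level). Fixed; origin at its centre
- mat: round cork mat, 110 mm across, about 1 mm thick (it gives no height: what stands on it is at desk level). Fixed; origin at its centre
- cup1: one of up to four equal aluminium stacking cups (cup1 to cup4 stand in that order from the robot's left, +y, to its right; some may be absent). 60 mm high, 0.14 kg; base 46 mm across, widening to 60 mm at 46 mm up, then a straight collar 64 mm across from there to the rim; wall 3 mm; the inside floor is 32 mm above the underside, so a cup nested in another stands exactly 32 mm higher, with about 2 mm of side play. Origin at the centre of the underside, z up
- cup1_label (a point): centre of the bar-code label (white paper 40 by 22 mm with black bars) on the inside floor of cup1, 33 mm above the cup's underside. The label's long side, across the bars, lies along the cup's x
- cup2: stacking cup like cup1, number 2 from the left when all are there; origin at the centre of the underside, z up
- cup2_label (a point): centre of the bar-code label (white paper 40 by 22 mm with black bars) on the inside floor of cup2, 33 mm above the cup's underside. The label's long side, across the bars, lies along the cup's x
- cup3: stacking cup like cup1, number 3 from the left when all are there; origin at the centre of the underside, z up
- cup3_label (a point): centre of the bar-code label (white paper 40 by 22 mm with black bars) on the inside floor of cup3, 33 mm above the cup's underside. The label's long side, across the bars, lies along the cup's x
- cup4: stacking cup like cup1, number 4 from the left when all are there; origin at the centre of the underside, z up
- cup4_label (a point): centre of the bar-code label (white paper 40 by 22 mm with black bars) on the inside floor of cup4, 33 mm above the cup's underside. The label's long side, across the bars, lies along the cup's x
- mic: black hand microphone lying flat, 55 by 85 by 36 mm, a bystander; origin at the centre of the underside
- morse_key: Morse key, silver arm on a dark base 130 by 75 mm, 48 mm high, a bystander; origin at the centre of the underside
- jar: glass jar with a steel lid, 72 mm across, 85 mm high, a bystander; origin at the centre of the underside
- switch_box: small red box 60 by 50 by 40 mm with a toggle on top, 65 mm high in all, a bystander; origin at the centre of the underside
There are look-alikes about, which are no part of the job. Leave any yellow look-alike of the cup2 alone.

How it is judged:
By the outcome, as a careful person would: the job done as asked, in the order asked, and still so for the second after the job is handed in, with the robot touching nothing.
Of cup1, cup2, cup3, cup4 only 3 to 4 are there at a start; the rules pass over those that are not, and their reading is None.
At some moment in a run one of scanner may be knocked a few centimetres aside while the robot is not near it.
It also fails if it takes over 210 s, if anything falls off the work surface, if the arm or the gripper's body presses on something with over 40 N, if the wrist force passes 120 N, or if a joint passes its speed limit or range.

## Robot

A 7-joint arm with a two-finger parallel gripper is mounted at the origin on the work surface. World frame = base frame: x ahead of the robot, y to its left, z up, the work surface at z = 0. Lengths are in mm, angles in rad, forces in N, time in s.
With the tool pointing down it reaches from about 400 to 850 mm from the base axis. Payload 4.4 kg.
Tool frame: the origin (TCP) lies midway between the tips of the shut fingers; the grasp point (between the pads) lies 19 mm behind it (r.pinch_z is the distance from the TCP to the grasp point, in mm); z points along the fingers, y is the line along which they close (so a half turn about z gives the same grasp; the last joint's range is limited). The gripper opens to 94 mm and grips with 3 to 60 N. Pads are 16 mm wide; open, the fingers measure 119 mm over their backs; the gripper's body (75 mm by 177 mm) begins 78 mm behind the grasp point.
Start: joints at [1.266, 0.628, 0.038, 1.517, -0.027, 0.996, -0.02], TCP at [153.778, -631.562, 174.978] pointing down, gripper open.
Joint ranges: [-3.06, 3.06], [-0.37, 2.12], [-1.25, 1.32], [0.18, 2.47], [-1.1, 4.24], [0.23, 1.98], [-2.94, 2.94]. Speed limits (rad/s): [2.57, 2.57, 3.14, 3.14, 3.14, 3.14, 3.14].

## Interface

Orientations are given as [roll, pitch, yaw] about the fixed x, y, z axes, in that order (R = Rz(yaw) Ry(pitch) Rx(roll)).
In Python, from cell import r gives the robot as it stands.
- The arm moves only by the tool play_rows, never from a script. Its argument "series" is a list of rows, each an object of numbers: "x", "y", "z": the shift along the tool's x, y, z in mm; "wx", "wy", "wz": the turn, a rotation vector about the tool's x, y, z in degrees. A call has exactly 5 rows; each row is the pose to reach, as a shift and turn from the pose commanded when the call began, along the tool's axes at that moment; what a row does not reach only later rows make up. A row lasts 1/8 s, in which the tool goes at most 62.5 mm and 10.7 degrees, less where a joint would pass 70% of its speed; a pose out of reach is approached as far as the arm can. A call with a gripper value outside its range is refused whole. "jaw" is the opening, from 0 (shut) to 1 (fully open), set as the call begins (left out, the last holds). The fingers move at their own pace and stop on an object; "grip_force" is the grip in N (left out, the last holds). Time passes only in rows, so rows that repeat a pose let the fingers close, or fill a call up. It gives the time, the measured TCP pose, the force, the opening and the grip force at its end, in the units of the state.
- r.observe(): the state, without advancing time (a new reading comes with each control period).
- r.capture(name): name is "scene" or "top" or "wrist"; returns (picture, depth): 400x640x3 uint8, blue, green, red; 400x640 float32, mm along the optical axis (not along the pixel's ray), 0 where there is no reading.
- r.camera_params(name): a dict with "fovy" (degrees; the focal length in pixels is half the picture's height over the tangent of half this angle, whatever the lens; pixels are square), "cx", "cy" (the principal point, pixels), "cam_to_world" (4x4, takes a point from camera to world coordinates). Camera axes: x right, y up, looking along -z (the intrinsics and any distortion apply to the point x, -y, -z); pixel columns grow to the right and rows downward; lengths in mm; the calibration is good to about 2 mm. A picture is of the moment at which its call begins: read the wrist's pose just before it. camera_params takes no time and is no camera call; for the wrist camera it gives the pose at the moment of the call.
- r.close_job(): hands the job in; it is judged then, once.
Trained networks look in the newest picture that a camera, given by its name, has taken for a name from the list of things; names that differ only in an ending like _2 or _b are one class to them, and where a whole thing is asked for, a point or a joint stands for the part that bears it (a point fixed in the world has none). Each returns a list of dicts, best first, with "conf" (0 to 1); they miss things now and then, are a little off and sometimes report something else, mostly with a low value. They report only what shows in the picture. A call takes as long as a camera call. They do not tell look-alikes from the thing itself.
- r.silhouettes(camera, label): "pixels" (400x640 bool, what is visible of it).
- r.spot_point(camera, label): "at" ([x, y, z] in mm, in world coordinates, good to about 4 mm: a listed point, or the origin of a listed thing).
The state is a dict: "time_s": time; "joint_positions": joint angles; "dq": joint speeds; "tau": joint torques, N m; "ee_pos": TCP position; "orientation": TCP orientation; "ft_force": force on the tool from outside, world axes, zero at the start; "moment": the same for the moment, N m; "grip_width": finger opening in mm; "finger_force": force on a finger pad.
Only numpy, scipy, OpenCV 4.12 (cv2) and the standard library are available. Lean on these libraries where they do the work, as an engineer would, in place of code of your own. Each camera call takes 0.05 s, during which the arm holds its last target. There are 200 camera calls.

## Working session

There is one attempt and no reset: what is moved stays moved. The work goes in short steps, Python scripts to look and compute and a tool call to move; the robot and the scene stay as the last step left them, time stands still between calls to the robot, and variables do not carry over. Pictures are saved under pics/ and viewed, at most 14 in all, crops included, and the job is handed in when it is done.

Besides the shell and the picture viewer there is one more tool, called after "Emit:" as name(argument=value, ...), one argument or row to a line, values as JSON. play_rows: Moves the arm, as the interface text tells. Its arguments: {"type":"object","properties":{"series":{"type":"array"},"jaw":{"type":"number"},"grip_force":{"type":"number"}},"required":["series"]}

```bash
ls; mkdir -p pics
cat > h.py <<'E'
import numpy as np, cv2
from scipy.spatial.transform import Rotation as R
from cell import r
def cam(n):
    p=r.camera_params(n); return p, 200/np.tan(np.radians(p['fovy'])/2)
def unproj(n,u,v,d,pf=None):
    p,f=pf or cam(n)
    u=np.asarray(u,float);v=np.asarray(v,float)
    c=np.stack([(u-p['cx'])/f*d,-(v-p['cy'])/f*d,-d*np.ones_like(u)],-1)
    M=np.array(p['cam_to_world']); return c@M[:3,:3].T+M[:3,3]
def proj(n,P,pf=None):
    p,f=pf or cam(n); M=np.array(p['cam_to_world'])
    c=(np.asarray(P)-M[:3,3])@M[:3,:3]
    return p['cx']+f*c[...,0]/-c[...,2], p['cy']+f*c[...,1]/c[...,2]
def pose():
    o=r.observe(); return np.array(o['ee_pos']),R.from_euler('xyz',o['orientation']),o
E
python3 - <<'E'
from h import *
for n in ['scene','top','wrist']:
    p,f=cam(n); print(n,{k:(np.round(v,3).tolist() if k=='cam_to_world' else v) for k,v in p.items()})
for n in ['scene','top']:
    im,d=r.capture(n); cv2.imwrite(f'pics/{n}0.png',im)
    for l in ['scanner','dock','mat','cup1','cup1_label','cup2','cup3','cup4','jar','morse_key','mic','switch_box']:
        print(n,l,[(np.round(q['at']).tolist(),round(q['conf'],2)) for q in r.spot_point(n,l)][:6])
print(r.observe())
E
```

```text
pics
scene {'fovy': 44.386881366006385, 'cx': 321.6470330709912, 'cy': 200.95725246506387, 'cam_to_world': [[0.745, -0.513, 0.426, 1099.131], [0.667, 0.579, -0.469, -589.296], [-0.006, 0.634, 0.774, 1039.612], [0.0, 0.0, 0.0, 1.0]]}
top {'fovy': 55.875351131099904, 'cx': 320.09830327001293, 'cy': 198.27298324284934, 'cam_to_world': [[-0.012, 0.996, -0.091, 462.537], [-1.0, -0.011, 0.016, 8.927], [0.014, 0.091, 0.996, 1119.372], [0.0, 0.0, 0.0, 1.0]]}
wrist {'fovy': 67.76623684236722, 'cx': 320.8696159321969, 'cy': 202.7612514464803, 'cam_to_world': [[0.236, 0.945, 0.228, 220.373], [-0.972, 0.23, 0.054, -615.063], [-0.002, -0.234, 0.972, 382.761], [0.0, 0.0, 0.0, 1.0]]}
scene scanner [([652.0, 96.0, -5.0], 0.73)]
scene dock [([644.0, 108.0, 1.0], 0.9)]
scene mat [([662.0, -137.0, -2.0], 0.91)]
scene cup1 [([521.0, 108.0, -3.0], 0.93), ([406.0, 124.0, -2.0], 0.84), ([515.0, 255.0, 1.0], 0.75), ([506.0, -74.0, 4.0], 0.64)]
scene cup1_label [([516.0, 255.0, 36.0], 0.62), ([506.0, -71.0, 32.0], 0.36), ([646.0, 105.0, 5.0], 0.26)]
scene cup2 [([521.0, 108.0, -3.0], 0.93), ([406.0, 124.0, -
[... 1445 characters left out ...]
s': 1.3, 'joint_positions': array([ 1.26620077,  0.62837241,  0.03848862,  1.51740069, -0.02701576,
        0.99629855, -0.01998991]), 'dq': array([ 0.00034315,  0.00097754, -0.00204722,  0.00129443,  0.00142759,
        0.00058421,  0.00171817]), 'tau': array([ 3.20855679e-04, -5.49598968e+01,  1.14306249e+00, -1.86938649e+01,
       -5.23518724e-02,  1.59159803e-02,  1.48445531e-05]), 'ee_pos': array([ 153.79125944, -631.56344984,  174.99588508]), 'orientation': array([ 3.14155487e+00, -5.82619974e-05,  2.38781274e-01]), 'ft_force': array([-0.531787  ,  0.73352853, -0.09419393]), 'moment': array([-0.01377535, -0.04414697,  0.07428989]), 'finger_force': 0.0, 'grip_width': 94.05737023161791}
```

View pics/top0.png

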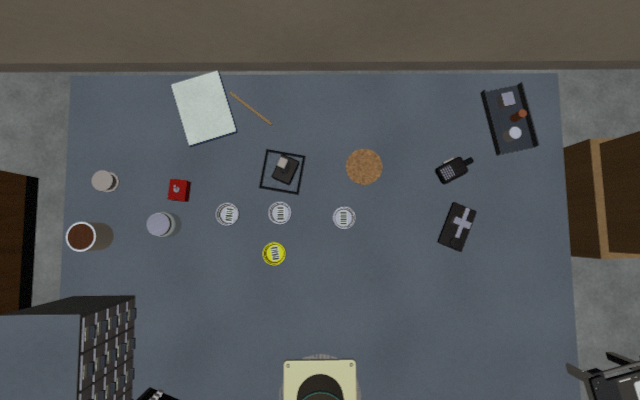

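View pics/scene0.png

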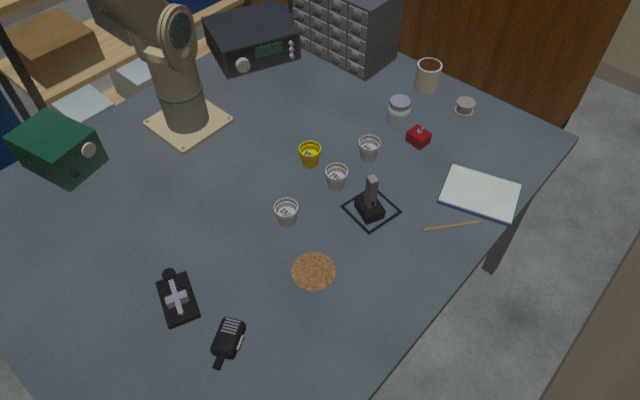

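Emit:
play_rows(
  series=[
    {"x": 34, "y": -41, "z": -11},
    {"x": 67, "y": -81, "z": -21},
    {"x": 101, "y": -122, "z": -31},
    {"x": 135, "y": -163, "z": -42},
    {"x": 168, "y": -203, "z": -52},
  ],
  jaw=1,
  grip_force=20,
)

```text
invalid input at $.series[0]: expected keys x, y, z, wx, wy, wz
```

Emit:
play_rows(
  series=[
    {"x": 34, "y": -41, "z": -11},
    {"x": 67, "y": -81, "z": -21},
    {"x": 101, "y": -122, "z": -31},
    {"x": 135, "y": -163, "z": -42},
    {"x": 168, "y": -203, "z": -52},
  ],
)

```text
invalid input at $.series[0]: expected keys x, y, z, wx, wy, wz
```

Emit:
play_rows(
  series=[
    {"x": 34, "y": -41, "z": -11, "wz": 3},
    {"x": 67, "y": -81, "z": -21, "wz": 6},
    {"x": 101, "y": -122, "z": -31, "wz": 9},
    {"x": 135, "y": -163, "z": -42, "wz": 12},
    {"x": 168, "y": -203, "z": -52, "wz": 13.7},
  ],
)

```text
invalid input at $.series[0]: expected keys x, y, z, wx, wy, wz
```

Run:
```python
from h import *
p,q,o=pose(); print(p,o['orientation'],o['time_s'])
pf=cam('wrist')
im,d=r.capture('wrist'); np.savez('w1.npz',im=im,d=d,M=np.array(pf[0]['cam_to_world']))
cv2.imwrite('pics/w1.png',im)
for l in ['cup1','cup1_label','scanner','scanner_grip','mat','dock']:
    print(l,[(np.round(q['at']).tolist(),round(q['conf'],2),np.round(proj('wrist',q['at'],pf)).tolist()) for q in r.spot_point('wrist',l)][:6])
```

```text
[ 153.79125944 -631.56344984  174.99588508] [ 3.14155487e+00 -5.82619974e-05  2.38781274e-01] 1.3
cup1 []
cup1_label []
scanner []
scanner_grip []
mat []
dock []
```

View pics/w1.png

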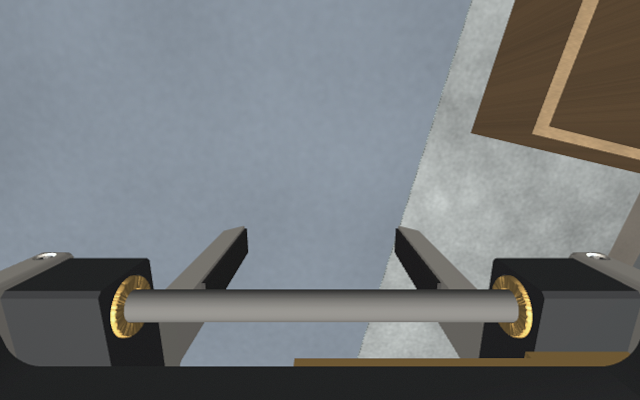

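Emit:
play_rows(
  series=[
    {"x": 29, "y": -42, "z": -11, "wx": 0, "wy": 0, "wz": 0},
    {"x": 58, "y": -84, "z": -21, "wx": 0, "wy": 0, "wz": 0},
    {"x": 87, "y": -126, "z": -31, "wx": 0, "wy": 0, "wz": 0},
    {"x": 116, "y": -167, "z": -42, "wx": 0, "wy": 0, "wz": 0},
    {"x": 145, "y": -209, "z": -52, "wx": 0, "wy": 0, "wz": 0},
  ],
  jaw=1,
  grip_force=20,
)

```text
time_s: 2.28
ee_pos: [245.9, -392.8, 227.6]
orientation: [3.141, -0.001, 0.239]
ft_force: [0.4, -0.8, 0.6]
grip_width: 94.3
finger_force: 0.0
```

Emit:
play_rows(
  series=[
    {"x": 29, "y": -42, "z": -11, "wx": 0, "wy": 0, "wz": 0},
    {"x": 58, "y": -84, "z": -21, "wx": 0, "wy": 0, "wz": 0},
    {"x": 87, "y": -126, "z": -31, "wx": 0, "wy": 0, "wz": 0},
    {"x": 116, "y": -167, "z": -42, "wx": 0, "wy": 0, "wz": 0},
    {"x": 145, "y": -209, "z": -52, "wx": 0, "wy": 0, "wz": 0},
  ],
)

```text
time_s: 2.9
ee_pos: [337.3, -155.4, 279.7]
orientation: [3.141, -0.001, 0.239]
ft_force: [0.5, -0.1, 0.1]
grip_width: 94.0
finger_force: 0.0
```

Emit:
play_rows(
  series=[
    {"x": 29, "y": -42, "z": -11, "wx": 0, "wy": 0, "wz": 3},
    {"x": 58, "y": -84, "z": -21, "wx": 0, "wy": 0, "wz": 6},
    {"x": 87, "y": -126, "z": -31, "wx": 0, "wy": 0, "wz": 9},
    {"x": 116, "y": -167, "z": -42, "wx": 0, "wy": 0, "wz": 12},
    {"x": 145, "y": -209, "z": -52, "wx": 0, "wy": 0, "wz": 13.7},
  ],
)

```text
time_s: 3.52
ee_pos: [428.7, 81.9, 331.7]
orientation: [3.141, -0.001, -0.002]
ft_force: [0.4, -0.4, -0.1]
grip_width: 93.9
finger_force: 0.0
```

Run:
```python
from h import *
p,q,o=pose(); print(p,o['orientation'],o['time_s'])
pf=cam('wrist')
im,d=r.capture('wrist'); np.savez('w1.npz',im=im,d=d,M=np.array(pf[0]['cam_to_world']))
cv2.imwrite('pics/w2.png',im)
for l in ['cup1','cup1_label','scanner','scanner_grip','mat','dock']:
    print(l,[(np.round(q['at']).tolist(),round(q['conf'],2),np.round(proj('wrist',q['at'],pf)).tolist()) for q in r.spot_point('wrist',l)][:6])
```

```text
[428.71709683  81.91438532 331.73062047] [ 3.14138624e+00 -1.26606721e-03 -1.98342898e-03] 3.525
cup1 [([506.0, -72.0, -2.0], 0.68, [408.0, 126.0]), ([519.0, 254.0, 2.0], 0.6, [222.0, 119.0]), ([519.0, 106.0, 0.0], 0.6, [307.0, 118.0])]
cup1_label [([517.0, 256.0, 32.0], 0.82, [215.0, 119.0])]
scanner [([652.0, 92.0, -1.0], 0.74, [314.0, 35.0])]
scanner_grip [([649.0, 98.0, 103.0], 0.9, [309.0, 12.0])]
mat [([662.0, -142.0, 2.0], 0.74, [458.0, 27.0])]
dock []
```

View pics/w2.png

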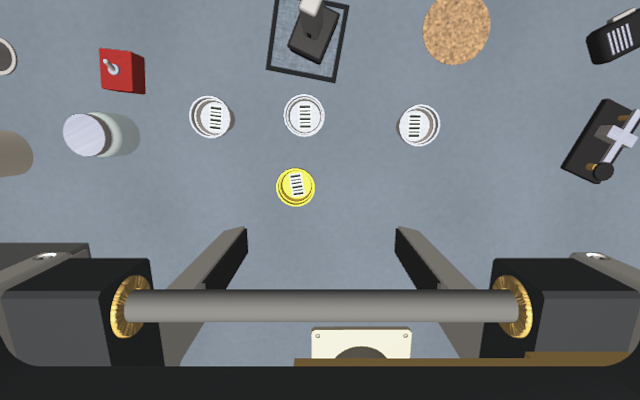

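```bash
cat >> h.py <<'E'
def ortho(n,im,pf,c,z,half=45,s=0.5):
    "patch: row 0 = +x far, col 0 = +y ; world plane z"
    a=np.arange(half,-half,-s); X,Y=np.meshgrid(c[0]+a,c[1]+a,indexing='ij')
    u,v=proj(n,np.stack([X,Y,np.full_like(X,z)],-1),pf)
    return cv2.remap(im,u.astype(np.float32),v.astype(np.float32),cv2.INTER_CUBIC)
def bars(n,im,pf,c,half=45,s=0.5):
    o=ortho(n,im,pf,c,33,half,s); g=cv2.cvtColor(o,cv2.COLOR_BGR2GRAY)
    k=int(18/s); h=g.shape[0]//2
    m=np.zeros_like(g); cv2.circle(m,(h,h),k,255,-1)
    b=((g<110)&(m>0)).astype(np.uint8)
    nl,lab,st,ce=cv2.connectedComponentsWithStats(b)
    keep=[i for i in range(1,nl) if st[i,4]*s*s>6 and st[i,4]*s*s<120]
    b=np.isin(lab,keep).astype(np.uint8)
    if b.sum()<20: return o,None
    rc=cv2.minAreaRect(cv2.findNonZero(b)[:,0].astype(np.float32))
    cx,cy=rc[0]; q=cv2.boxPoints(rc); e=[q[1]-q[0],q[2]-q[1]]; e=e[int(np.argmax([np.hypot(*t) for t in e]))]
    yaw=np.arctan2(-e[0],-e[1]); yaw=(yaw+np.pi/2)%np.pi-np.pi/2   # long side in world
    cv2.drawContours(o,[q.astype(int)],0,(0,0,255),1)
    return o,(c[0]+half-cy*s,c[1]+half-cx*s,np.degrees(yaw),sorted(np.array(rc[1])*s),len(keep))
def rim(n,im,d,pf,c):
    v,u=np.nonzero((d>0)); P=unproj(n,u,v,d[v,u],pf)
    k=(np.hypot(P[:,0]-c[0],P[:,1]-c[1])<42)&(P[:,2]>52)&(P[:,2]<68)
    xy=P[k,:2].astype(np.float32)
    return cv2.minEnclosingCircle(xy),P[k,2].mean(),k.sum()
E
python3 - <<'E'
from h import *
Z=np.load('w1.npz'); im,d=Z['im'],Z['d']; p,f=cam('wrist'); p=dict(p); p['cam_to_world']=Z['M']; pf=(p,f)
os_=[]
for c in [(519,254),(519,107),(506,-72)]:
    print(rim('wrist',im,d,pf,c)); o,b=bars('wrist',im,pf,c); print(b); os_.append(cv2.resize(o,(260,260)))
v,u=np.nonzero(d>0); P=unproj('wrist',u,v,d[v,u],pf)
for lo,hi in [(26,42),(130,146)]:
    k=(np.hypot(P[:,0]-650,P[:,1]-93)<70)&(P[:,2]>lo)&(P[:,2]<hi)
    print(lo,k.sum(),P[k].mean(0),cv2.minAreaRect(P[k,:2].astype(np.float32)))
print(p['cam_to_world'][:3,3])
cv2.imwrite('pics/c1.png',np.hstack(os_))
E
```

```text
(((519.5654296875, 256.0522155761719), 32.12924575805664), np.float64(57.61695543619756), np.int64(349))
(519.2583923339844, 254.97020721435547, np.float32(-7.4715505), [np.float64(16.181108474731445), np.float64(33.54877471923828)], 5)
(((521.6633911132812, 109.05152893066406), 31.849889755249023), np.float64(58.37793565700009), np.int64(270))
(521.0, 108.25, np.float32(0.0), [np.float64(15.5), np.float64(32.0)], 4)
(((506.2931823730469, -71.51598358154297), 31.859342575073242), np.float64(57.71496180670704), np.int64(328))
(505.5, -72.0, np.float32(0.0), [np.float64(16.0), np.float64(33.0)], 5)
26 1291 [639.52873323  92.97710262  34.17241043] ((649.7189331054688, 94.46595001220703), (58.04287338256836, 75.7998275756836), 65.62173461914062)
130 312 [643.10443311  95.10983106 135.73242531] ((646.6311645507812, 95.47885131835938), (23.665929794311523, 21.926067352294922), 64.92642211914062)
[497.02029242  82.03213291 540.47337527]
```

View pics/c1.png

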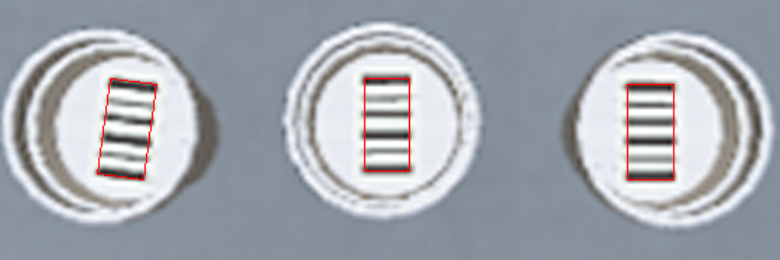

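Emit:
play_rows(
  series=[
    {"x": 44, "y": -3, "z": 20, "wx": 0, "wy": 0, "wz": 5},
    {"x": 88, "y": -5, "z": 40, "wx": 0, "wy": 0, "wz": 10},
    {"x": 132, "y": -8, "z": 60, "wx": 0, "wy": 0, "wz": 15},
    {"x": 176, "y": -10, "z": 80, "wx": 0, "wy": 0, "wz": 20},
    {"x": 220, "y": -12.6, "z": 100, "wx": 0, "wy": 0, "wz": 24.4},
  ],
)

```text
time_s: 4.5
ee_pos: [649.3, 90.8, 230.1]
orientation: [3.14, -0.0, -0.431]
ft_force: [-0.6, 0.4, 0.4]
grip_width: 94.0
finger_force: 0.0
```

```bash
cat >> h.py <<'E'
def scan(n='wrist',c=(650,94)):
    pf=cam(n); im,d=r.capture(n)
    v,u=np.nonzero((d>0)); P=unproj(n,u,v,d[v,u],pf)
    for lo,hi,rad in [(28,42,60),(130,146,25)]:
        k=(np.hypot(P[:,0]-c[0],P[:,1]-c[1])<rad)&(P[:,2]>lo)&(P[:,2]<hi)
        if k.sum()>10: print(lo,k.sum(),P[k].mean(0).round(1),cv2.minAreaRect(P[k,:2].astype(np.float32)))
    return im,d,pf
def delta(pos,yaw):
    p,q,o=pose(); t=R.from_euler('xyz',[np.pi,0,np.radians(yaw)])
    print('now',p.round(1),np.degrees(o['orientation']).round(2),'t',o['time_s'],'shift',q.inv().apply(np.array(pos)-p).round(1),'rot',np.degrees((q.inv()*t).as_rotvec()).round(2))
E
python3 - <<'E'
from h import *
im,d,pf=scan(); cv2.imwrite('pics/w3.png',im)
for l in ['scanner','scanner_grip']: print(r.spot_point('wrist',l))
delta([649,94,87],-24.4)
E
```

```text
28 1497 [658.   90.2  34.2] ((650.4462890625, 94.27313232421875), (57.75736999511719, 74.75760650634766), 65.51063537597656)
130 585 [651.   93.8 136.2] ((650.5474243164062, 94.04448699951172), (23.31174087524414, 27.162620544433594), 65.13418579101562)
[{'at': [652.0, 93.7, 1.4], 'conf': 0.69}]
[{'at': [652.1, 98.7, 104.8], 'conf': 0.76}]
now [647.9  91.  228.3] [179.83   0.18 -24.55] t 4.65 shift [ 1.000e-01 -3.600e+00  1.413e+02] rot [ 0.17  0.18 -0.15]
```

View pics/w3.png

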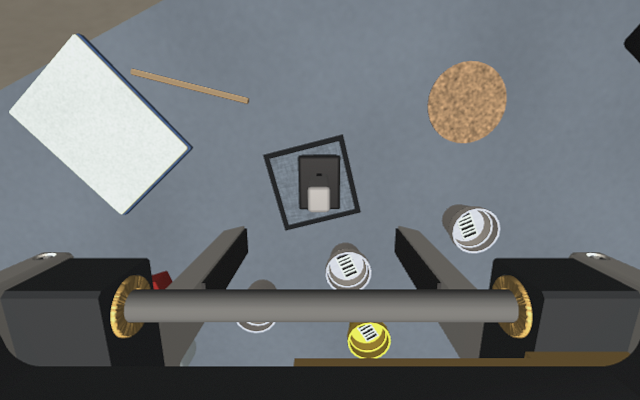

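Emit:
play_rows(
  series=[
    {"x": 1.1, "y": -3.9, "z": 20, "wx": 0, "wy": 0, "wz": 0},
    {"x": 1.1, "y": -3.9, "z": 55, "wx": 0, "wy": 0, "wz": 0},
    {"x": 1.1, "y": -3.9, "z": 90, "wx": 0, "wy": 0, "wz": 0},
    {"x": 1.1, "y": -3.9, "z": 125, "wx": 0, "wy": 0, "wz": 0},
    {"x": 1.1, "y": -3.9, "z": 142, "wx": 0, "wy": 0, "wz": 0},
  ],
)

```text
time_s: 5.28
ee_pos: [649.1, 94.9, 88.5]
orientation: [3.14, 0.001, -0.427]
ft_force: [-0.6, -0.0, 0.5]
grip_width: 94.1
finger_force: 0.0
```

Emit:
play_rows(
  series=[
    {"x": 0, "y": 0, "z": 0, "wx": 0, "wy": 0, "wz": 0},
    {"x": 0, "y": 0, "z": 0, "wx": 0, "wy": 0, "wz": 0},
    {"x": 0, "y": 0, "z": 0, "wx": 0, "wy": 0, "wz": 0},
    {"x": 0, "y": 0, "z": 0, "wx": 0, "wy": 0, "wz": 0},
    {"x": 0, "y": 0, "z": 0, "wx": 0, "wy": 0, "wz": 0},
  ],
)

```text
time_s: 5.9
ee_pos: [651.0, 96.2, 89.4]
orientation: [-3.141, -0.0, -0.426]
ft_force: [0.6, -0.6, -0.4]
grip_width: 94.5
finger_force: 0.0
```

Run:
```python
from h import *
delta([650.5,94.1,86],-24.6)
```

```text
now [651.   96.2  89.4] [-1.7998e+02 -3.0000e-02 -2.4410e+01] t 5.9 shift [0.5 2.1 3.4] rot [-0.02 -0.03  0.19]
```

Emit:
play_rows(
  series=[
    {"x": 0, "y": 1.5, "z": 2, "wx": 0, "wy": 0, "wz": 0},
    {"x": 0, "y": 1.5, "z": 2, "wx": 0, "wy": 0, "wz": 0},
    {"x": 0, "y": 1.5, "z": 2, "wx": 0, "wy": 0, "wz": 0},
    {"x": 0, "y": 1.5, "z": 2, "wx": 0, "wy": 0, "wz": 0},
    {"x": 0, "y": 1.5, "z": 2, "wx": 0, "wy": 0, "wz": 0},
  ],
  jaw=0,
  grip_force=30,
)

```text
time_s: 6.52
ee_pos: [650.2, 94.8, 87.0]
orientation: [-3.142, -0.0, -0.426]
ft_force: [-0.2, 0.0, -0.1]
grip_width: 47.7
finger_force: 0.0
```

Emit:
play_rows(
  series=[
    {"x": 0, "y": 0, "z": 0, "wx": 0, "wy": 0, "wz": 0},
    {"x": 0, "y": 0, "z": 0, "wx": 0, "wy": 0, "wz": 0},
    {"x": 0, "y": 0, "z": 0, "wx": 0, "wy": 0, "wz": 0},
    {"x": 0, "y": 0, "z": 0, "wx": 0, "wy": 0, "wz": 0},
    {"x": 0, "y": 0, "z": 0, "wx": 0, "wy": 0, "wz": 0},
  ],
)

```text
time_s: 7.15
ee_pos: [650.1, 94.7, 87.0]
orientation: [3.141, -0.0, -0.426]
ft_force: [0.4, -0.1, 0.0]
grip_width: 23.6
finger_force: 30.0
```

Run:
```python
from h import *
o=r.observe(); print(o['grip_width'],o['finger_force'],o['ft_force'])
for i in range(4): delta([650.5,94.1,86],-24.6); scan() if i==0 else r.capture('wrist')
```

```text
23.621215096100997 29.96406376361847 [ 0.4009695  -0.14741443  0.00491764]
now [650.1  94.7  87. ] [179.99  -0.   -24.42] t 7.15 shift [0.6 0.3 1. ] rot [ 0.01 -0.    0.18]
28 2869 [665.4  87.7  34.5] ((659.0015869140625, 90.7513427734375), (57.837669372558594, 57.04489517211914), 65.63607025146484)
130 2329 [653.4  93.6 136.9] ((650.5841674804688, 93.85308837890625), (45.35969543457031, 27.197885513305664), 65.96546936035156)
now [650.1  94.7  87. ] [179.99   0.   -24.42] t 7.2 shift [0.6 0.3 1. ] rot [0.01 0.   0.18]
now [650.1  94.6  87. ] [179.99   0.   -24.42] t 7.25 shift [0.6 0.3 1. ] rot [0.01 0.   0.18]
now [650.1  94.7  86.9] [179.99   0.   -24.42] t 7.3 shift [0.6 0.3 0.9] rot [0.01 0.   0.18]
```

Emit:
play_rows(
  series=[
    {"x": 0, "y": 0, "z": -10, "wx": 0, "wy": 0, "wz": 0},
    {"x": 0, "y": 0, "z": -35, "wx": 0, "wy": 0, "wz": 0},
    {"x": 0, "y": 0, "z": -65, "wx": 0, "wy": 0, "wz": 0},
    {"x": 0, "y": 0, "z": -95, "wx": 0, "wy": 0, "wz": 0},
    {"x": 0, "y": 0, "z": -123, "wx": 0, "wy": 0, "wz": 0},
  ],
)

```text
time_s: 7.98
ee_pos: [650.2, 95.1, 211.7]
orientation: [-3.141, -0.001, -0.426]
ft_force: [0.4, -0.6, -1.3]
grip_width: 23.9
finger_force: 30.0
```

Emit:
play_rows(
  series=[
    {"x": -25, "y": -12, "z": 0, "wx": 0, "wy": 0, "wz": -2},
    {"x": -70, "y": -35, "z": 0, "wx": 0, "wy": 0, "wz": -6},
    {"x": -120, "y": -60, "z": 0, "wx": 0, "wy": 0, "wz": -11},
    {"x": -165, "y": -82, "z": 0, "wx": 0, "wy": 0, "wz": -15},
    {"x": -186, "y": -92, "z": 0, "wx": 0, "wy": 0, "wz": -17},
  ],
)

```text
time_s: 8.6
ee_pos: [516.6, 258.6, 210.8]
orientation: [-3.14, 0.0, -0.124]
ft_force: [-0.2, -0.3, -1.9]
grip_width: 23.9
finger_force: 30.0
```

Emit:
play_rows(
  series=[
    {"x": 0, "y": 0, "z": 0, "wx": 0, "wy": 0, "wz": 0},
    {"x": 0, "y": 0, "z": 0, "wx": 0, "wy": 0, "wz": 0},
    {"x": 0, "y": 0, "z": 0, "wx": 0, "wy": 0, "wz": 0},
    {"x": 0, "y": 0, "z": 0, "wx": 0, "wy": 0, "wz": 0},
    {"x": 0, "y": 0, "z": 0, "wx": 0, "wy": 0, "wz": 0},
  ],
)

```text
time_s: 9.22
ee_pos: [519.2, 254.9, 209.9]
orientation: [3.141, 0.0, -0.131]
ft_force: [-0.1, 0.0, -2.4]
grip_width: 24.0
finger_force: 30.0
```

Run:
```python
from h import *
delta([518.8,255.4,210],-7.5); print(r.observe()['grip_width'])
im,d=r.capture('wrist'); cv2.imwrite('pics/s1w.png',im)
im,d=r.capture('scene'); pf=cam('scene')
for l in ['scan_spot','scanner','cup1','cup1_label']: print(l,[(np.round(q['at'],1).tolist(),round(q['conf'],2)) for q in r.spot_point('scene',l)][:5])
cv2.imwrite('pics/s1.png',cv2.resize(im[60:240,260:500],(800,600)))
```

```text
now [519.2 254.9 209.9] [179.99   0.    -7.48] t 9.225 shift [-0.4 -0.5 -0.1] rot [0.01 0.   0.02]
23.956254805779224
scan_spot []
scanner [([519.2, 257.3, 116.9], 0.57)]
cup1 [([407.0, 128.1, 0.4], 0.98), ([517.1, 109.3, -1.8], 0.94), ([519.1, 253.4, 2.3], 0.87), ([506.6, -72.9, 1.3], 0.57)]
cup1_label [([520.0, 250.1, 36.1], 0.58), ([645.7, -396.7, -3.0], 0.45)]
```

View pics/s1.png

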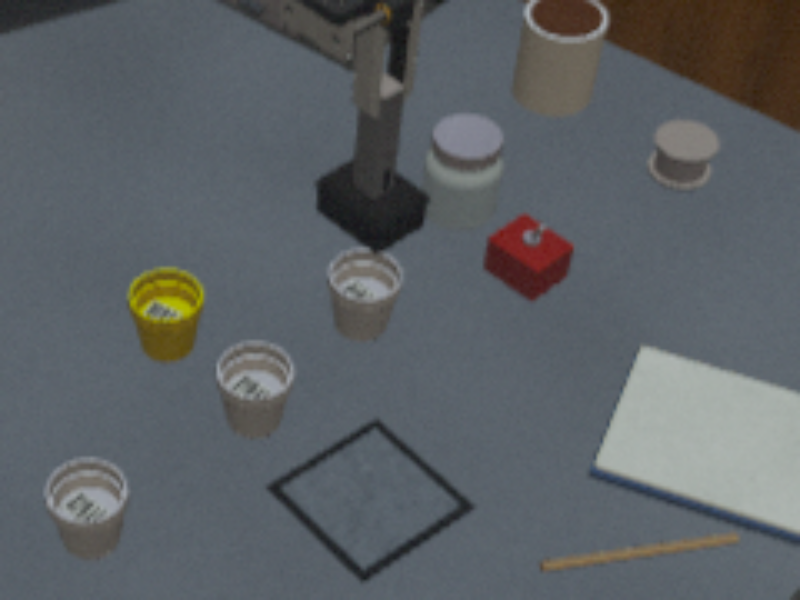

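Emit:
play_rows(
  series=[
    {"x": 0, "y": 0, "z": 0, "wx": 0, "wy": 0, "wz": 0},
    {"x": 0, "y": 0, "z": 0, "wx": 0, "wy": 0, "wz": 0},
    {"x": 0, "y": 0, "z": 0, "wx": 0, "wy": 0, "wz": 0},
    {"x": 0, "y": 0, "z": 0, "wx": 0, "wy": 0, "wz": 0},
    {"x": 0, "y": 0, "z": 0, "wx": 0, "wy": 0, "wz": 0},
  ],
)

```text
time_s: 10.15
ee_pos: [518.8, 255.4, 210.0]
orientation: [-3.142, -0.0, -0.129]
ft_force: [0.0, -0.2, -2.2]
grip_width: 23.8
finger_force: 30.0
```

Emit:
play_rows(
  series=[
    {"x": 0, "y": 0, "z": 0, "wx": 0, "wy": 0, "wz": 0},
    {"x": 0, "y": 0, "z": 0, "wx": 0, "wy": 0, "wz": 0},
    {"x": 0, "y": 0, "z": 0, "wx": 0, "wy": 0, "wz": 0},
    {"x": 0, "y": 0, "z": 0, "wx": 0, "wy": 0, "wz": 0},
    {"x": 0, "y": 0, "z": 0, "wx": 0, "wy": 0, "wz": 0},
  ],
)

```text
time_s: 10.78
ee_pos: [518.9, 255.5, 210.0]
orientation: [-3.142, -0.0, -0.13]
ft_force: [-1.0, -0.7, -1.8]
grip_width: 23.6
finger_force: 30.0
```

Run:
```python
from h import *
Z=np.load('w1.npz'); p,f=cam('wrist'); p=dict(p); p['cam_to_world']=Z['M']
ti=r.capture('top')[0]
for n,im,pf in [('wrist',Z['im'],(p,f)),('top',ti,cam('top'))]:
  for c in [(519.3,255.2),(521,108.3),(505.6,-72)]:
    o=ortho(n,im,pf,c,33,24); g=cv2.GaussianBlur(cv2.cvtColor(o,cv2.COLOR_BGR2GRAY).astype(float),(0,0),1.5)
    Y,X=np.mgrid[:96,:96]-47.5; w=np.exp(-(X**2/12**2+Y**2/20**2))
    gx=cv2.Sobel(g,6,1,0);gy=cv2.Sobel(g,6,0,1)
    a=.5*np.arctan2(2*(w*gx*gy).sum(),(w*(gx**2-gy**2)).sum())  # gradient dir in (col,row)
    vx,vy=-np.sin(a),-np.cos(a)  # world x=-row,y=-col
    print(n,c,(np.degrees(np.arctan2(vy,vx))+90)%180-90, bars(n,im,pf,c)[1])
o=r.observe();print(o['time_s'],o['ee_pos'],o['orientation'])
```

```text
wrist (519.3, 255.2) -6.869662799323379 (519.1370666503906, 255.02203674316405, np.float32(-8.25944), [np.float64(16.025585174560547), np.float64(33.535614013671875)], 5)
wrist (521, 108.3) 0.159336676151014 (521.25, 108.55000000000001, np.float32(0.0), [np.float64(15.5), np.float64(32.5)], 4)
wrist (505.6, -72) -0.22850125746383299 (505.6, -72.0, np.float32(0.0), [np.float64(16.0), np.float64(33.0)], 5)
top (519.3, 255.2) 36.76554142813444 None
top (521, 108.3) 0.8077197581540076 (520.75, 107.80000000000001, np.float32(0.0), [np.float64(16.0), np.float64(34.5)], 5)
top (505.6, -72) 0.015207264353421124 (505.07764587402346, -73.40837860107422, np.float32(-0.909385), [np.float64(14.323592185974121), np.float64(34.122684478759766)], 3)
10.825 [518.8107907  255.4890126  209.99897005] [-3.14153088e+00 -4.68743101e-05 -1.29448959e-01]
```

Emit:
play_rows(
  series=[
    {"x": 3, "y": 20, "z": 0, "wx": 0, "wy": 0, "wz": -1},
    {"x": 9, "y": 60, "z": 0, "wx": 0, "wy": 0, "wz": -3},
    {"x": 15, "y": 100, "z": 0, "wx": 0, "wy": 0, "wz": -5},
    {"x": 19, "y": 130, "z": 0, "wx": 0, "wy": 0, "wz": -6.5},
    {"x": 21, "y": 145.7, "z": 0, "wx": 0, "wy": 0, "wz": -7.4},
  ],
)

```text
time_s: 11.45
ee_pos: [520.9, 105.9, 210.0]
orientation: [3.141, -0.0, -0.002]
ft_force: [0.3, -0.2, -2.1]
grip_width: 23.3
finger_force: 30.0
```

Emit:
play_rows(
  series=[
    {"x": 0, "y": 0, "z": 0, "wx": 0, "wy": 0, "wz": 0},
    {"x": 0, "y": 0, "z": 0, "wx": 0, "wy": 0, "wz": 0},
    {"x": 0, "y": 0, "z": 0, "wx": 0, "wy": 0, "wz": 0},
    {"x": 0, "y": 0, "z": 0, "wx": 0, "wy": 0, "wz": 0},
    {"x": 0, "y": 0, "z": 0, "wx": 0, "wy": 0, "wz": 0},
  ],
)

```text
time_s: 12.08
ee_pos: [520.8, 108.7, 209.9]
orientation: [-3.142, 0.0, 0.0]
ft_force: [0.4, -0.5, -2.1]
grip_width: 23.9
finger_force: 30.0
```

Emit:
play_rows(
  series=[
    {"x": 0, "y": 0, "z": 0, "wx": 0, "wy": 0, "wz": 0},
    {"x": 0, "y": 0, "z": 0, "wx": 0, "wy": 0, "wz": 0},
    {"x": 0, "y": 0, "z": 0, "wx": 0, "wy": 0, "wz": 0},
    {"x": 0, "y": 0, "z": 0, "wx": 0, "wy": 0, "wz": 0},
    {"x": 0, "y": 0, "z": 0, "wx": 0, "wy": 0, "wz": 0},
  ],
)

```text
time_s: 12.7
ee_pos: [520.8, 108.2, 210.0]
orientation: [-3.142, -0.0, -0.0]
ft_force: [0.3, -0.2, -2.3]
grip_width: 23.6
finger_force: 30.0
```

Emit:
play_rows(
  series=[
    {"x": 0, "y": 0, "z": 0, "wx": 0, "wy": 0, "wz": 0},
    {"x": 0, "y": 0, "z": 0, "wx": 0, "wy": 0, "wz": 0},
    {"x": 0, "y": 0, "z": 0, "wx": 0, "wy": 0, "wz": 0},
    {"x": 0, "y": 0, "z": 0, "wx": 0, "wy": 0, "wz": 0},
    {"x": 0, "y": 0, "z": 0, "wx": 0, "wy": 0, "wz": 0},
  ],
)

```text
time_s: 13.32
ee_pos: [520.8, 108.2, 210.0]
orientation: [3.142, 0.0, -0.0]
ft_force: [-0.1, -0.1, -1.6]
grip_width: 23.7
finger_force: 30.0
```

Emit:
play_rows(
  series=[
    {"x": 0, "y": 0, "z": 0, "wx": 0, "wy": 0, "wz": 0},
    {"x": 0, "y": 0, "z": 0, "wx": 0, "wy": 0, "wz": 0},
    {"x": 0, "y": 0, "z": 0, "wx": 0, "wy": 0, "wz": 0},
    {"x": 0, "y": 0, "z": 0, "wx": 0, "wy": 0, "wz": 0},
    {"x": 0, "y": 0, "z": 0, "wx": 0, "wy": 0, "wz": 0},
  ],
)

```text
time_s: 13.95
ee_pos: [520.8, 108.2, 210.0]
orientation: [3.142, -0.0, -0.0]
ft_force: [-0.4, 0.6, -2.1]
grip_width: 23.6
finger_force: 30.0
```

Run:
```python
from h import *
delta([505.3,-72.2,210],0)
```

```text
now [520.8 108.2 210. ] [ 1.8e+02 -0.0e+00 -2.0e-02] t 13.95 shift [-15.4 180.5  -0. ] rot [ 0.   -0.   -0.02]
```

Emit:
play_rows(
  series=[
    {"x": -2, "y": 25, "z": 0, "wx": 0, "wy": 0, "wz": 0},
    {"x": -6, "y": 75, "z": 0, "wx": 0, "wy": 0, "wz": 0},
    {"x": -10, "y": 125, "z": 0, "wx": 0, "wy": 0, "wz": 0},
    {"x": -14, "y": 165, "z": 0, "wx": 0, "wy": 0, "wz": 0},
    {"x": -15.4, "y": 180.5, "z": 0, "wx": 0, "wy": 0, "wz": 0},
  ],
)

```text
time_s: 14.58
ee_pos: [504.9, -75.1, 209.9]
orientation: [3.141, 0.0, -0.004]
ft_force: [0.6, 1.1, -1.3]
grip_width: 23.7
finger_force: 30.0
```

Emit:
play_rows(
  series=[
    {"x": 0, "y": 0, "z": 0, "wx": 0, "wy": 0, "wz": 0},
    {"x": 0, "y": 0, "z": 0, "wx": 0, "wy": 0, "wz": 0},
    {"x": 0, "y": 0, "z": 0, "wx": 0, "wy": 0, "wz": 0},
    {"x": 0, "y": 0, "z": 0, "wx": 0, "wy": 0, "wz": 0},
    {"x": 0, "y": 0, "z": 0, "wx": 0, "wy": 0, "wz": 0},
  ],
)

```text
time_s: 15.2
ee_pos: [505.4, -71.8, 210.0]
orientation: [-3.142, -0.0, 0.0]
ft_force: [0.5, 0.6, -1.8]
grip_width: 23.9
finger_force: 30.0
```

Emit:
play_rows(
  series=[
    {"x": 0, "y": 0, "z": 0, "wx": 0, "wy": 0, "wz": 0},
    {"x": 0, "y": 0, "z": 0, "wx": 0, "wy": 0, "wz": 0},
    {"x": 0, "y": 0, "z": 0, "wx": 0, "wy": 0, "wz": 0},
    {"x": 0, "y": 0, "z": 0, "wx": 0, "wy": 0, "wz": 0},
    {"x": 0, "y": 0, "z": 0, "wx": 0, "wy": 0, "wz": 0},
  ],
)

```text
time_s: 15.82
ee_pos: [505.4, -72.3, 210.0]
orientation: [-3.142, -0.0, -0.0]
ft_force: [-0.1, -0.3, -2.2]
grip_width: 23.8
finger_force: 30.0
```

Emit:
play_rows(
  series=[
    {"x": 0, "y": 0, "z": 0, "wx": 0, "wy": 0, "wz": 0},
    {"x": 0, "y": 0, "z": 0, "wx": 0, "wy": 0, "wz": 0},
    {"x": 0, "y": 0, "z": 0, "wx": 0, "wy": 0, "wz": 0},
    {"x": 0, "y": 0, "z": 0, "wx": 0, "wy": 0, "wz": 0},
    {"x": 0, "y": 0, "z": 0, "wx": 0, "wy": 0, "wz": 0},
  ],
)

```text
time_s: 16.45
ee_pos: [505.3, -72.3, 210.0]
orientation: [3.142, 0.0, -0.0]
ft_force: [0.1, 0.5, -2.4]
grip_width: 23.8
finger_force: 30.0
```

Emit:
play_rows(
  series=[
    {"x": 0, "y": 0, "z": 0, "wx": 0, "wy": 0, "wz": 0},
    {"x": 0, "y": 0, "z": 0, "wx": 0, "wy": 0, "wz": 0},
    {"x": 0, "y": 0, "z": 0, "wx": 0, "wy": 0, "wz": 0},
    {"x": 0, "y": 0, "z": 0, "wx": 0, "wy": 0, "wz": 0},
    {"x": 0, "y": 0, "z": 0, "wx": 0, "wy": 0, "wz": 0},
  ],
)

```text
time_s: 17.08
ee_pos: [505.4, -72.2, 210.0]
orientation: [3.142, -0.0, -0.0]
ft_force: [-0.8, 0.4, -2.2]
grip_width: 23.5
finger_force: 30.0
```

Run:
```python
from h import *
delta([505.3,-72.2,210],0)
for n in ['top','scene']:
    im,d=r.capture(n); pf=cam(n)
    o=ortho(n,im,pf,(648,106),0.5,90,1); g=cv2.cvtColor(o,cv2.COLOR_BGR2GRAY)
    b=(g<60).astype(np.uint8); nl,lab,st,_=cv2.connectedComponentsWithStats(b); i=1+np.argmax(st[1:,4])
    rc=cv2.minAreaRect(cv2.findNonZero((lab==i).astype(np.uint8))); print(n,(648+90-rc[0][1],106+90-rc[0][0]),rc[1:])
    cv2.imwrite(f'pics/dock_{n}.png',o)
    o=ortho(n,im,pf,(661,-138),0.5,90,1); hs=cv2.cvtColor(o,cv2.COLOR_BGR2HSV)
    b=((hs[...,1]>70)&(hs[...,0]<25)).astype(np.uint8); nl,lab,st,_=cv2.connectedComponentsWithStats(b); i=1+np.argmax(st[1:,4])
    c,rr=cv2.minEnclosingCircle(cv2.findNonZero((lab==i).astype(np.uint8))); print('mat',661+90-c[1],-138+90-c[0],rr)
    for l in ['dock','mat','scanner']: print(l,[(np.round(q['at'],1).tolist(),round(q['conf'],2)) for q in r.spot_point(n,l)][:5])
```

```text
now [505.4 -72.2 210. ] [ 1.8e+02 -0.0e+00 -2.0e-02] t 17.075 shift [-0.1 -0.  -0. ] rot [ 0.   -0.   -0.02]
top (646.6528396606445, 104.81510162353516) ((121.50756072998047, 121.50756072998047), 10.619657516479492)
mat 655.2926406860352 -132.94314575195312 64.55583953857422
dock [([651.2, 108.9, -3.4], 0.61), ([519.6, 105.8, 35.8], 0.44)]
mat [([659.3, -142.6, -2.5], 0.76), ([650.2, 108.7, -5.0], 0.24)]
scanner [([649.5, 107.7, -4.5], 0.63), ([505.2, -73.8, 123.7], 0.6)]
scene (643.7519760131836, 107.86073303222656) ((120.47026824951172, 120.47026824951172), 10.491477012634277)
mat 657.629753112793 -137.6482925415039 54.89445495605469
dock [([646.8, 108.2, 2.7], 0.65)]
mat [([663.3, -136.2, -1.4], 0.77)]
scanner [([645.8, -398.0, 0.4], 0.72), ([508.4, -71.4, 117.8], 0.55)]
```

Emit:
play_rows(
  series=[
    {"x": 20, "y": -25, "z": 0, "wx": 0, "wy": 0, "wz": 1.5},
    {"x": 55, "y": -70, "z": 0, "wx": 0, "wy": 0, "wz": 4},
    {"x": 95, "y": -121, "z": 0, "wx": 0, "wy": 0, "wz": 7},
    {"x": 127, "y": -162, "z": 0, "wx": 0, "wy": 0, "wz": 9.6},
    {"x": 140, "y": -179, "z": 0, "wx": 0, "wy": 0, "wz": 10.6},
  ],
)

```text
time_s: 18.1
ee_pos: [646.5, 111.3, 209.5]
orientation: [-3.139, 0.0, -0.182]
ft_force: [-1.3, -0.1, -2.0]
grip_width: 23.6
finger_force: 30.0
```

Emit:
play_rows(
  series=[
    {"x": 0, "y": 0, "z": 25, "wx": 0, "wy": 0, "wz": 0},
    {"x": 0, "y": 0, "z": 60, "wx": 0, "wy": 0, "wz": 0},
    {"x": 0, "y": 0, "z": 90, "wx": 0, "wy": 0, "wz": 0},
    {"x": 0, "y": 0, "z": 105, "wx": 0, "wy": 0, "wz": 0},
    {"x": 0, "y": 0, "z": 112, "wx": 0, "wy": 0, "wz": 0},
  ],
)

```text
time_s: 18.73
ee_pos: [645.4, 106.7, 97.4]
orientation: [3.141, 0.0, -0.185]
ft_force: [1.2, 0.0, -1.9]
grip_width: 23.8
finger_force: 30.0
```

Emit:
play_rows(
  series=[
    {"x": 0, "y": 0, "z": 3, "wx": 0, "wy": 0, "wz": 0},
    {"x": 0, "y": 0, "z": 6, "wx": 0, "wy": 0, "wz": 0},
    {"x": 0, "y": 0, "z": 9, "wx": 0, "wy": 0, "wz": 0},
    {"x": 0, "y": 0, "z": 10.5, "wx": 0, "wy": 0, "wz": 0},
    {"x": 0, "y": 0, "z": 10.5, "wx": 0, "wy": 0, "wz": 0},
  ],
)

```text
time_s: 19.35
ee_pos: [645.4, 106.7, 87.5]
orientation: [3.142, -0.0, -0.185]
ft_force: [-0.1, -0.0, -1.8]
grip_width: 23.9
finger_force: 30.0
```

Run:
```python
from h import *
delta([645.5,107,87],-10.6); print(r.observe()['ft_force'])
im,d=r.capture('wrist'); pf=cam('wrist'); cv2.imwrite('pics/pl.png',im)
```

```text
now [645.4 106.7  87.5] [180.    -0.   -10.62] t 19.35 shift [ 0.  -0.3  0.5] rot [ 0.   -0.   -0.02]
[-0.14489275 -0.04537806 -1.78898616]
```

View pics/pl.png

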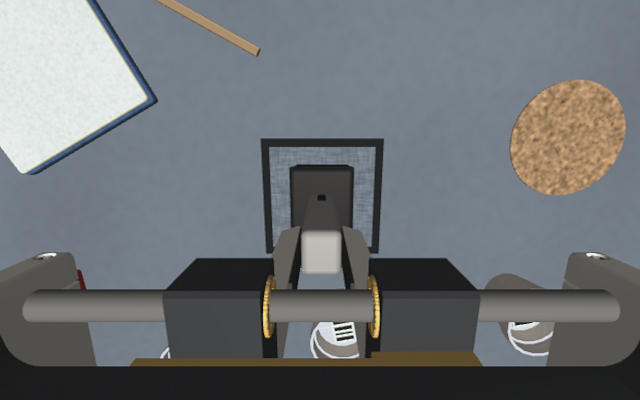

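Emit:
play_rows(
  series=[
    {"x": 0, "y": 0, "z": 0.5, "wx": 0, "wy": 0, "wz": 0},
    {"x": 0, "y": 0, "z": 0.5, "wx": 0, "wy": 0, "wz": 0},
    {"x": 0, "y": 0, "z": 0.5, "wx": 0, "wy": 0, "wz": 0},
    {"x": 0, "y": 0, "z": 0.5, "wx": 0, "wy": 0, "wz": 0},
    {"x": 0, "y": 0, "z": 0.5, "wx": 0, "wy": 0, "wz": 0},
  ],
  jaw=0.6,
)

```text
time_s: 20.02
ee_pos: [645.5, 106.7, 87.0]
orientation: [-3.142, -0.0, -0.185]
ft_force: [-0.3, 0.4, 0.2]
grip_width: 56.1
finger_force: 0.0
```

Emit:
play_rows(
  series=[
    {"x": 0, "y": 0, "z": 0, "wx": 0, "wy": 0, "wz": 0},
    {"x": 0, "y": 0, "z": -15, "wx": 0, "wy": 0, "wz": 0},
    {"x": 0, "y": 0, "z": -50, "wx": 0, "wy": 0, "wz": 0},
    {"x": 0, "y": 0, "z": -100, "wx": 0, "wy": 0, "wz": 0},
    {"x": 0, "y": 0, "z": -150, "wx": 0, "wy": 0, "wz": 0},
  ],
)

```text
time_s: 20.65
ee_pos: [645.4, 106.8, 239.6]
orientation: [-3.141, -0.001, -0.185]
ft_force: [1.9, -0.4, -0.3]
grip_width: 56.2
finger_force: 0.0
```

Emit:
play_rows(
  series=[
    {"x": -21, "y": 40, "z": 0, "wx": 0, "wy": 0, "wz": -2},
    {"x": -42, "y": 81, "z": 0, "wx": 0, "wy": 0, "wz": -4},
    {"x": -63, "y": 122, "z": 20, "wx": 0, "wy": 0, "wz": -6},
    {"x": -84, "y": 162, "z": 45, "wx": 0, "wy": 0, "wz": -8},
    {"x": -105, "y": 202, "z": 77, "wx": 0, "wy": 0, "wz": -10.6},
  ],
  jaw=1,
)

```text
time_s: 21.28
ee_pos: [505.3, -73.7, 161.0]
orientation: [3.141, -0.004, 0.001]
ft_force: [0.1, -1.6, -0.4]
grip_width: 93.7
finger_force: 0.0
```

Emit:
play_rows(
  series=[
    {"x": 0, "y": 0, "z": 0, "wx": 0, "wy": 0, "wz": 0},
    {"x": 0, "y": 0, "z": 0, "wx": 0, "wy": 0, "wz": 0},
    {"x": 0, "y": 0, "z": 0, "wx": 0, "wy": 0, "wz": 0},
    {"x": 0, "y": 0, "z": 0, "wx": 0, "wy": 0, "wz": 0},
    {"x": 0, "y": 0, "z": 0, "wx": 0, "wy": 0, "wz": 0},
  ],
)

```text
time_s: 21.9
ee_pos: [505.5, -71.9, 160.2]
orientation: [-3.142, -0.001, 0.001]
ft_force: [0.8, -0.1, -0.9]
grip_width: 94.2
finger_force: 0.0
```

```bash
cat >> h.py <<'E'
def look(c):
    pf=cam('wrist'); im,d=r.capture('wrist'); print(rim('wrist',im,d,pf,c)); o,b=bars('wrist',im,pf,c); print(b)
    # rim circle in the ortho patch at z=60
    o=ortho('wrist',im,pf,c,60,60,.5)
    hs=cv2.cvtColor(o,cv2.COLOR_BGR2HSV); return im,o
E
python3 - <<'E'
from h import *
im,o=look((506,-72)); cv2.imwrite('pics/c3.png',np.hstack([im[:, :],cv2.resize(o,(400,400))[:,:160]*0]) if 0 else im); cv2.imwrite('pics/c3o.png',o)
delta([506,-72,33],0)
pf=cam('wrist')
o=ortho('wrist',im,pf,(660,-138),0.5,75,1); hs=cv2.cvtColor(o,cv2.COLOR_BGR2HSV)
b=((hs[...,1]>70)&(hs[...,0]<25)).astype(np.uint8); nl,lab,st,_=cv2.connectedComponentsWithStats(b); i=1+np.argmax(st[1:,4])
c,rr=cv2.minEnclosingCircle(cv2.findNonZero((lab==i).astype(np.uint8))); print('mat',660+75-c[1],-138+75-c[0],rr)
print(r.spot_point('wrist','mat'))
E
```

```text
(((506.1993713378906, -71.84003448486328), 31.97840118408203), np.float64(57.88803571015576), np.int64(622))
(506.0, -72.5, np.float32(0.0), [np.float64(16.0), np.float64(33.0)], 6)
now [505.4 -72.  160.2] [-1.8e+02 -3.0e-02  2.0e-02] t 21.95 shift [  0.6  -0.  127.2] rot [-0.   -0.03  0.02]
mat 660.7190246582031 -139.5625762939453 54.94940948486328
[{'at': [656.7, -140.1, 2.9], 'conf': 0.56}]
```

View pics/c3.png

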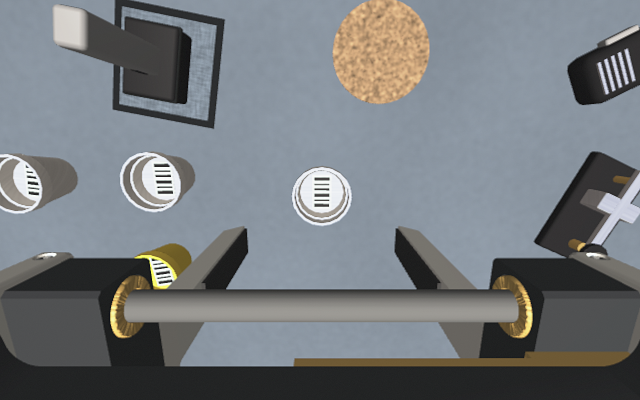

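Emit:
play_rows(
  series=[
    {"x": 0.6, "y": 0, "z": 30, "wx": 0, "wy": 0, "wz": 0},
    {"x": 0.6, "y": 0, "z": 65, "wx": 0, "wy": 0, "wz": 0},
    {"x": 0.6, "y": 0, "z": 98, "wx": 0, "wy": 0, "wz": 0},
    {"x": 0.6, "y": 0, "z": 120, "wx": 0, "wy": 0, "wz": 0},
    {"x": 0.6, "y": 0, "z": 126.5, "wx": 0, "wy": 0, "wz": 0},
  ],
)

```text
time_s: 22.62
ee_pos: [504.8, -72.3, 32.3]
orientation: [-3.141, 0.002, -0.0]
ft_force: [-0.1, -0.3, -0.3]
grip_width: 94.0
finger_force: 0.0
```

Emit:
play_rows(
  series=[
    {"x": 0, "y": 0, "z": 0, "wx": 0, "wy": 0, "wz": 0},
    {"x": 0, "y": 0, "z": 0, "wx": 0, "wy": 0, "wz": 0},
    {"x": 0, "y": 0, "z": 0, "wx": 0, "wy": 0, "wz": 0},
    {"x": 0, "y": 0, "z": 0, "wx": 0, "wy": 0, "wz": 0},
    {"x": 0, "y": 0, "z": 0, "wx": 0, "wy": 0, "wz": 0},
  ],
  jaw=0,
  grip_force=20,
)

```text
time_s: 23.25
ee_pos: [505.8, -72.6, 33.8]
orientation: [3.142, -0.001, -0.001]
ft_force: [0.2, 0.2, -0.1]
grip_width: 47.5
finger_force: 0.0
```

Emit:
play_rows(
  series=[
    {"x": 0, "y": 0, "z": 0, "wx": 0, "wy": 0, "wz": 0},
    {"x": 0, "y": 0, "z": 0, "wx": 0, "wy": 0, "wz": 0},
    {"x": 0, "y": 0, "z": 0, "wx": 0, "wy": 0, "wz": 0},
    {"x": 0, "y": 0, "z": 0, "wx": 0, "wy": 0, "wz": 0},
    {"x": 0, "y": 0, "z": 0, "wx": 0, "wy": 0, "wz": 0},
  ],
)

```text
time_s: 23.88
ee_pos: [505.6, -72.5, 33.5]
orientation: [3.142, 0.0, -0.0]
ft_force: [0.5, 0.1, 0.3]
grip_width: 0.3
finger_force: 0.0
```

Run:
```python
from h import *
delta([660.7,-139.5,34],0); o=r.observe(); print(o['grip_width'],o['finger_force'],o['ft_force'])
```

```text
now [505.6 -72.5  33.5] [ 1.8e+02  0.0e+00 -2.0e-02] t 23.875 shift [155.1  67.   -0.5] rot [ 0.    0.   -0.02]
0.34082819931511593 0.0 [0.50643809 0.11109408 0.26062201]
```

Run:
```python
from h import *
a,_=r.capture('wrist'); b,_=r.capture('scene')
cv2.imwrite('pics/miss.png',np.vstack([cv2.resize(a,(480,300)),cv2.resize(b,(480,300))]))
for n in ['scene','top','wrist']:
    r.capture(n); print(n,[(np.round(q['at'],1).tolist(),round(q['conf'],2)) for q in r.spot_point(n,'cup1')])
```

```text
scene [([504.2, -71.8, 2.8], 0.69), ([516.0, 254.2, 1.9], 0.62), ([519.6, 110.5, -0.4], 0.56), ([408.7, 126.9, -1.0], 0.49)]
top [([404.6, 126.6, 0.3], 0.64), ([520.5, 109.2, -1.1], 0.61), ([520.6, 253.7, -0.7], 0.55)]
wrist [([520.3, 102.4, 2.8], 0.85), ([506.8, -72.3, -0.6], 0.69), ([648.2, 106.7, -0.9], 0.64)]
```

View pics/miss.png

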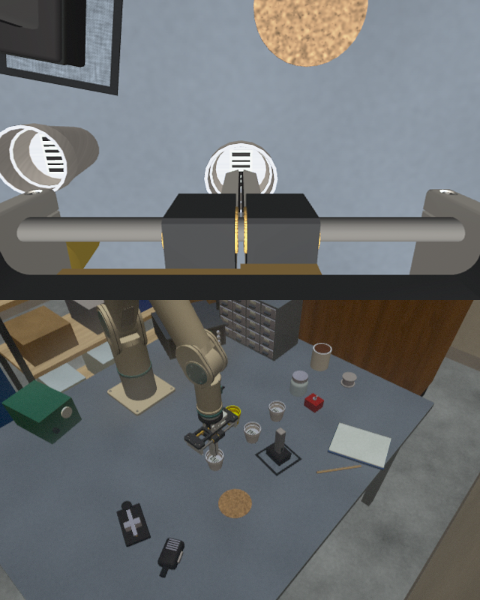

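Run:
```python
from h import *
for n in ['scene','wrist']:
    im,d=r.capture(n); pf=cam(n)
    v,u=np.nonzero(d>0); P=unproj(n,u,v,d[v,u],pf)
    k=(np.abs(P[:,0]-506)<45)&(np.abs(P[:,1]+72)<45)&(P[:,2]>5)&(P[:,2]<140)
    Q=P[k]; print(n,len(Q))
    for z in range(10,140,10):
        q=Q[(Q[:,2]>=z)&(Q[:,2]<z+10)]
        if len(q): print(z,len(q),q.min(0).round(),q.max(0).round(),np.median(q,0).round())
    if n=='scene':
        cc=proj(n,np.array([506,-72,60.]),pf); print(cc); x,y=map(int,cc)
        cv2.imwrite('pics/z.png',cv2.resize(np.ascontiguousarray(im[y-60:y+45,x-70:x+70]),(800,600),interpolation=cv2.INTER_CUBIC))
o=r.observe(); print(o['ft_force'],o['moment'],o['tau'],o['joint_positions'])
```

```text
scene 727
10 29 [495. -96.  11.] [528. -64.  20.] [519. -89.  16.]
20 37 [496. -99.  20.] [530. -57.  30.] [523. -87.  26.]
30 169 [ 475. -100.   30.] [531. -44.  40.] [501. -70.  35.]
40 70 [471. -99.  40.] [534. -41.  50.] [504. -72.  45.]
50 91 [ 473. -104.   50.] [535. -38.  60.] [515. -84.  55.]
60 63 [ 473. -104.   60.] [536. -40.  70.] [512. -78.  62.]
70 19 [497. -84.  70.] [515. -59.  80.] [512. -73.  76.]
80 32 [493. -85.  80.] [515. -62.  90.] [511. -79.  85.]
90 32 [495. -85.  90.] [514. -61. 100.] [511. -78.  95.]
100 27 [497. -85. 101.] [514. -60. 110.] [512. -82. 105.]
110 37 [494. -85. 110.] [515. -58. 120.] [512. -79. 116.]
120 32 [498. -85. 121.] [516. -59. 130.] [512. -77. 127.]
130 14 [504. -85. 131.] [514. -59. 140.] [511. -82. 136.]
(np.float64(286.0830016997286), np.float64(207.54376846389007))
wrist 5981
20 83 [493. -95.  29.] [528. -49.  30.] [513. -72.  30.]
30 2346 [488. -98.  30.] [529. -46.  40.] [512. -72.  31.]
40 718 [ 487. -101.   40.] [538. -43.  50.] [502. -72.  45.]
50 1152 [ 490. -104.   50.] [538. -40.  60.] [523. -72.  58.]
60 100 [ 495. -102.   60.] [537. -42.  70.] [516. -72.  67.]
70 220 [514. -84.  70.] [517. -60.  80.] [516. -72.  75.]
80 278 [514. -84.  80.] [517. -60.  90.] [516. -72.  85.]
90 326 [514. -84.  90.] [517. -60. 100.] [516. -72.  95.]
100 412 [514. -84. 100.] [517. -60. 110.] [516. -72. 105.]
110 213 [505. -84. 110.] [517. -60. 120.] [515. -72. 114.]
120 96 [514. -75. 120.] [517. -70. 130.] [515. -71. 125.]
130 37 [512. -73. 130.] [515. -71. 134.] [514. -73. 133.]
[ 0.56285452 -0.4388799  -0.93741891] [-0.02396475  0.01355147  0.00409335] [-2.13198578e-04 -4.75760972e+01 -2.47734457e+00 -1.01685601e+01
  6.94787828e-03 -7.52749876e-02  2.56009264e-05] [ 0.26086761  0.66063345 -0.2582346   2.02087565  0.33313387  0.49970501
 -1.81071393]
```

View pics/z.png

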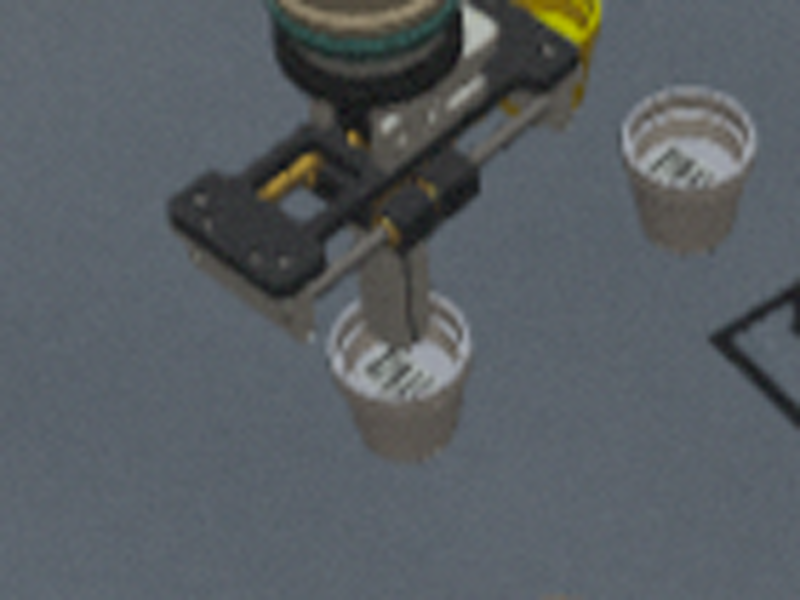

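Emit:
play_rows(
  series=[
    {"x": 0, "y": 0, "z": -3, "wx": 0, "wy": 0, "wz": 0},
    {"x": 0, "y": 0, "z": -3, "wx": 0, "wy": 0, "wz": 0},
    {"x": 0, "y": 0, "z": -3, "wx": 0, "wy": 0, "wz": 0},
    {"x": 0, "y": 0, "z": -3, "wx": 0, "wy": 0, "wz": 0},
    {"x": 0, "y": 0, "z": -3, "wx": 0, "wy": 0, "wz": 0},
  ],
  jaw=0.5,
  grip_force=5,
)

```text
time_s: 25.0
ee_pos: [505.5, -72.4, 36.4]
orientation: [-3.142, 0.0, -0.0]
ft_force: [0.3, 0.2, 0.3]
grip_width: 45.5
finger_force: 0.0
```

Run:
```python
from h import *
look((506,-72)); o=r.observe(); print(o['grip_width'],o['finger_force'],o['ft_force'])
print([(np.round(q['at'],1).tolist(),round(q['conf'],2)) for q in r.spot_point('wrist','cup1')])
```

```text
(((506.2290954589844, -71.78294372558594), 32.02101516723633), np.float64(57.767065169530945), np.int64(1380))
(506.25, -72.25, np.float32(0.0), [np.float64(16.5), np.float64(33.5)], 6)
46.27557480659241 0.0 [0.02199659 0.32547971 0.69588007]
[([507.5, -73.5, -0.1], 0.97), ([409.2, 126.9, 0.5], 0.76), ([520.3, 102.4, -0.8], 0.72)]
```

Emit:
play_rows(
  series=[
    {"x": 0, "y": 0, "z": 0, "wx": 0, "wy": 0, "wz": 0},
    {"x": 0, "y": 0, "z": 0, "wx": 0, "wy": 0, "wz": 0},
    {"x": 0, "y": 0, "z": 0, "wx": 0, "wy": 0, "wz": 0},
    {"x": 0, "y": 0, "z": 0, "wx": 0, "wy": 0, "wz": 0},
    {"x": 0, "y": 0, "z": 0, "wx": 0, "wy": 0, "wz": 0},
  ],
  jaw=1,
)

```text
time_s: 25.72
ee_pos: [505.6, -72.5, 36.5]
orientation: [-3.142, -0.0, -0.0]
ft_force: [0.8, 0.8, -0.9]
grip_width: 92.6
finger_force: 0.0
```

Emit:
play_rows(
  series=[
    {"x": 0, "y": 0, "z": 0, "wx": 0, "wy": 0, "wz": 0},
    {"x": 0, "y": 0, "z": 0, "wx": 0, "wy": 0, "wz": 0},
    {"x": 0, "y": 0, "z": 8, "wx": 0, "wy": 0, "wz": 0},
    {"x": 0, "y": 0, "z": 16, "wx": 0, "wy": 0, "wz": 0},
    {"x": 0, "y": 0, "z": 22, "wx": 0, "wy": 0, "wz": 0},
  ],
)

```text
time_s: 26.35
ee_pos: [505.2, -72.4, 13.7]
orientation: [-3.142, 0.001, -0.0]
ft_force: [0.1, -0.9, 0.0]
grip_width: 93.8
finger_force: 0.0
```

Emit:
play_rows(
  series=[
    {"x": 0, "y": 0, "z": 0, "wx": 0, "wy": 0, "wz": 0},
    {"x": 0, "y": 0, "z": 0, "wx": 0, "wy": 0, "wz": 0},
    {"x": 0, "y": 0, "z": 0, "wx": 0, "wy": 0, "wz": 0},
    {"x": 0, "y": 0, "z": 0, "wx": 0, "wy": 0, "wz": 0},
    {"x": 0, "y": 0, "z": 0, "wx": 0, "wy": 0, "wz": 0},
  ],
  jaw=0.45,
  grip_force=5,
)

```text
time_s: 26.98
ee_pos: [505.8, -72.4, 14.7]
orientation: [-3.142, -0.0, -0.0]
ft_force: [0.0, 0.8, 0.9]
grip_width: 64.2
finger_force: 5.0
```

Run:
```python
from h import *
o=r.observe(); print(o['grip_width'],o['finger_force'],o['ft_force'],o['ee_pos']); look((506,-72))
```

```text
64.16150635645786 5.000033683609217 [0.03391115 0.7546742  0.94528083] [505.79752651 -72.42149783  14.67533579]
(((516.3497924804688, -72.02526092529297), 40.668670654296875), np.float64(58.207499369056144), np.int64(2428))
(506.25, -72.25, np.float32(0.0), [np.float64(16.5), np.float64(33.5)], 6)
```

Emit:
play_rows(
  series=[
    {"x": 0, "y": 0, "z": 0, "wx": 0, "wy": 0, "wz": 0},
    {"x": 0, "y": 0, "z": 0, "wx": 0, "wy": 0, "wz": 0},
    {"x": 0, "y": 0, "z": 0, "wx": 0, "wy": 0, "wz": 0},
    {"x": 0, "y": 0, "z": 0, "wx": 0, "wy": 0, "wz": 0},
    {"x": 0, "y": 0, "z": 0, "wx": 0, "wy": 0, "wz": 0},
  ],
  jaw=0.45,
  grip_force=15,
)

```text
time_s: 27.65
ee_pos: [505.8, -72.5, 14.6]
orientation: [-3.142, -0.0, -0.0]
ft_force: [0.0, 0.2, 4.5]
grip_width: 63.2
finger_force: 15.0
```

Emit:
play_rows(
  series=[
    {"x": 0, "y": 0, "z": -2, "wx": 0, "wy": 0, "wz": 0},
    {"x": 0, "y": 0, "z": -5, "wx": 0, "wy": 0, "wz": 0},
    {"x": 0, "y": 0, "z": -8, "wx": 0, "wy": 0, "wz": 0},
    {"x": 0, "y": 0, "z": -10, "wx": 0, "wy": 0, "wz": 0},
    {"x": 0, "y": 0, "z": -10, "wx": 0, "wy": 0, "wz": 0},
  ],
)

```text
time_s: 28.28
ee_pos: [505.7, -72.5, 24.6]
orientation: [3.142, -0.0, -0.0]
ft_force: [-0.6, 0.1, -0.7]
grip_width: 63.4
finger_force: 15.0
```

Run:
```python
from h import *
o=r.observe(); print(o['grip_width'],o['finger_force'],o['ft_force'],o['ee_pos'])
pf=cam('wrist'); im,d=r.capture('wrist')
v,u=np.nonzero(d>0); P=unproj('wrist',u,v,d[v,u],pf)
k=(np.hypot(P[:,0]-506,P[:,1]+72)<12); print('floor z',np.median(P[k,2]))
k=(P[:,0]>506)&(np.abs(P[:,1]+72)<10)&(np.abs(P[:,0]-537)<5); print('far rim',np.histogram(P[k,2],8))
cv2.imwrite('pics/g.png',im)
```

```text
63.380170360982795 14.999901128467172 [-0.61519966  0.06724986 -0.73218975] [505.68498787 -72.5354465   24.64707138]
floor z 41.5603751492646
far rim (array([ 321,    0,   63,  255,    0,    0,    0, 1759]), array([ -3.16492848,  18.5703945 ,  40.30571747,  62.04104045,
        83.77636342, 105.5116864 , 127.24700937, 148.98233235,
       170.71765532]))
```

View pics/g.png

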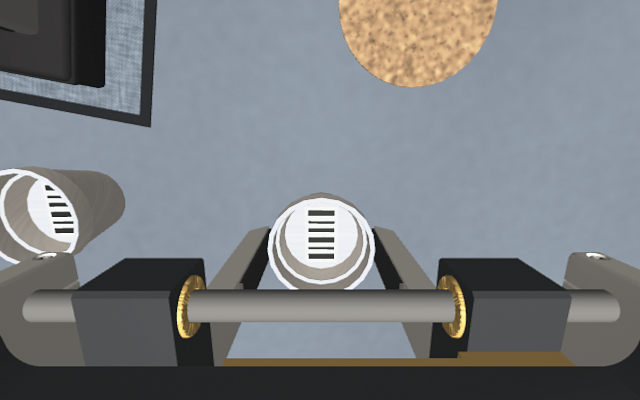

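Emit:
play_rows(
  series=[
    {"x": 0, "y": 0, "z": -15, "wx": 0, "wy": 0, "wz": 0},
    {"x": 0, "y": 0, "z": -30, "wx": 0, "wy": 0, "wz": 0},
    {"x": 10, "y": 4, "z": -40, "wx": 0, "wy": 0, "wz": 0},
    {"x": 35, "y": 15, "z": -40, "wx": 0, "wy": 0, "wz": 0},
    {"x": 65, "y": 28, "z": -40, "wx": 0, "wy": 0, "wz": 0},
  ],
)

```text
time_s: 28.95
ee_pos: [571.5, -100.7, 66.2]
orientation: [3.141, -0.001, 0.0]
ft_force: [0.4, 0.9, -1.9]
grip_width: 63.0
finger_force: 15.0
```

Emit:
play_rows(
  series=[
    {"x": 30, "y": 13, "z": 0, "wx": 0, "wy": 0, "wz": 0},
    {"x": 58, "y": 26, "z": 0, "wx": 0, "wy": 0, "wz": 0},
    {"x": 78, "y": 34, "z": 0, "wx": 0, "wy": 0, "wz": 0},
    {"x": 88, "y": 38, "z": 0, "wx": 0, "wy": 0, "wz": 0},
    {"x": 89.6, "y": 39, "z": 0, "wx": 0, "wy": 0, "wz": 0},
  ],
)

```text
time_s: 29.58
ee_pos: [660.2, -139.5, 64.9]
orientation: [-3.141, -0.0, -0.001]
ft_force: [-0.1, 0.4, -1.4]
grip_width: 63.2
finger_force: 15.0
```

Emit:
play_rows(
  series=[
    {"x": 0, "y": 0, "z": 8, "wx": 0, "wy": 0, "wz": 0},
    {"x": 0, "y": 0, "z": 20, "wx": 0, "wy": 0, "wz": 0},
    {"x": 0, "y": 0, "z": 32, "wx": 0, "wy": 0, "wz": 0},
    {"x": 0, "y": 0, "z": 42, "wx": 0, "wy": 0, "wz": 0},
    {"x": 0, "y": 0, "z": 46, "wx": 0, "wy": 0, "wz": 0},
  ],
)

```text
time_s: 30.2
ee_pos: [659.5, -139.3, 17.3]
orientation: [-3.141, 0.002, -0.0]
ft_force: [-0.6, -0.3, -1.6]
grip_width: 63.2
finger_force: 15.0
```

Run:
```python
from h import *
delta([660.3,-139.5,15],0); o=r.observe(); print(o['grip_width'],o['ft_force'])
pf=cam('wrist'); im,d=r.capture('wrist'); print(bars('wrist',im,pf,(660.7,-139.5))[1])
v,u=np.nonzero(d>0); P=unproj('wrist',u,v,d[v,u],pf)
k=(np.hypot(P[:,0]-661,P[:,1]+139)<12); print('floor z',np.median(P[k,2]))
```

```text
now [ 659.5 -139.3   17.3] [-1.7998e+02  9.0000e-02 -1.0000e-02] t 30.2 shift [0.8 0.2 2.3] rot [-0.02  0.09 -0.01]
63.20706041315093 [-0.63266357 -0.30357911 -1.5875971 ]
(659.45, -139.0, np.float32(0.0), [np.float64(17.0), np.float64(33.5)], 6)
floor z 34.10288520847732
```

Emit:
play_rows(
  series=[
    {"x": 0, "y": 0, "z": 1, "wx": 0, "wy": 0, "wz": 0},
    {"x": 0, "y": 0, "z": 2, "wx": 0, "wy": 0, "wz": 0},
    {"x": 0, "y": 0, "z": 3, "wx": 0, "wy": 0, "wz": 0},
    {"x": 0, "y": 0, "z": 3.5, "wx": 0, "wy": 0, "wz": 0},
    {"x": 0, "y": 0, "z": 3.5, "wx": 0, "wy": 0, "wz": 0},
  ],
)

```text
time_s: 30.88
ee_pos: [660.2, -139.5, 15.1]
orientation: [3.142, -0.0, -0.0]
ft_force: [0.0, 0.2, -1.0]
grip_width: 63.1
finger_force: 15.0
```

Emit:
play_rows(
  series=[
    {"x": 0, "y": 0, "z": 0, "wx": 0, "wy": 0, "wz": 0},
    {"x": 0, "y": 0, "z": 0, "wx": 0, "wy": 0, "wz": 0},
    {"x": 0, "y": 0, "z": 0, "wx": 0, "wy": 0, "wz": 0},
    {"x": 0, "y": 0, "z": 0, "wx": 0, "wy": 0, "wz": 0},
    {"x": 0, "y": 0, "z": 0, "wx": 0, "wy": 0, "wz": 0},
  ],
  jaw=1,
)

```text
time_s: 31.5
ee_pos: [660.2, -139.6, 15.0]
orientation: [3.142, -0.0, -0.0]
ft_force: [-0.7, 0.4, 0.6]
grip_width: 93.9
finger_force: 0.0
```

Emit:
play_rows(
  series=[
    {"x": 0, "y": 0, "z": -25, "wx": 0, "wy": 0, "wz": 0},
    {"x": 0, "y": 0, "z": -60, "wx": 0, "wy": 0, "wz": 0},
    {"x": 0, "y": 0, "z": -95, "wx": 0, "wy": 0, "wz": 0},
    {"x": 0, "y": 0, "z": -130, "wx": 0, "wy": 0, "wz": 0},
    {"x": 0, "y": 0, "z": -145, "wx": 0, "wy": 0, "wz": 0},
  ],
)

```text
time_s: 32.12
ee_pos: [661.3, -139.6, 162.2]
orientation: [3.141, -0.003, -0.0]
ft_force: [-0.3, 0.6, 0.2]
grip_width: 93.9
finger_force: 0.0
```

Run:
```python
from h import *
look((660,-139)); delta([521.1,108.5,150],0)
```

```text
(((660.7125244140625, -139.0717010498047), 31.912433624267578), np.float64(57.8319064722014), np.int64(606))
(660.25, -139.5, np.float32(0.0), [np.float64(16.0), np.float64(33.5)], 5)
now [ 661.9 -139.7  163.2] [ 1.7995e+02 -2.6000e-01 -3.0000e-02] t 32.175 shift [-140.9 -248.2   12.3] rot [ 0.05 -0.26 -0.03]
```

Emit:
play_rows(
  series=[
    {"x": -28, "y": -50, "z": 0, "wx": 0, "wy": 0, "wz": 0},
    {"x": -56, "y": -99, "z": 0, "wx": 0, "wy": 0, "wz": 0},
    {"x": -84, "y": -149, "z": 0, "wx": 0, "wy": 0, "wz": 0},
    {"x": -112, "y": -200, "z": 4, "wx": 0, "wy": 0, "wz": 0},
    {"x": -139.2, "y": -248, "z": 10, "wx": 0, "wy": 0, "wz": 0},
  ],
)

```text
time_s: 32.8
ee_pos: [519.3, 110.0, 148.9]
orientation: [-3.142, 0.001, -0.0]
ft_force: [0.5, 0.7, -0.2]
grip_width: 94.1
finger_force: 0.0
```

Emit:
play_rows(
  series=[
    {"x": 0, "y": 0, "z": 0, "wx": 0, "wy": 0, "wz": 0},
    {"x": 0, "y": 0, "z": 0, "wx": 0, "wy": 0, "wz": 0},
    {"x": 0, "y": 0, "z": 0, "wx": 0, "wy": 0, "wz": 0},
    {"x": 0, "y": 0, "z": 0, "wx": 0, "wy": 0, "wz": 0},
    {"x": 0, "y": 0, "z": 0, "wx": 0, "wy": 0, "wz": 0},
  ],
)

```text
time_s: 33.42
ee_pos: [521.4, 107.8, 149.9]
orientation: [3.141, -0.0, -0.002]
ft_force: [0.6, -0.5, -0.3]
grip_width: 93.7
finger_force: 0.0
```

Run:
```python
from h import *
look((521,108.5)); delta([521.1,108.5,15],0); print('mat cup'); look((660.4,-139.4))
```

```text
(((521.6900024414062, 108.88506317138672), 31.863845825195312), np.float64(57.9896077323268), np.int64(644))
(521.5, 108.5, np.float32(0.0), [np.float64(16.0), np.float64(33.0)], 6)
now [521.3 108.  150. ] [ 1.8e+02 -1.0e-02 -8.0e-02] t 33.475 shift [ -0.2  -0.5 135. ] rot [ 0.   -0.01 -0.08]
mat cup
(((660.095458984375, -138.83184814453125), 32.8897819519043), np.float64(56.89258682648511), np.int64(1512))
(659.65, -134.15, np.float32(0.0), [np.float64(25.5), np.float64(33.5)], 7)
```

Emit:
play_rows(
  series=[
    {"x": 0.2, "y": -0.6, "z": 30, "wx": 0, "wy": 0, "wz": 0},
    {"x": 0.2, "y": -0.6, "z": 70, "wx": 0, "wy": 0, "wz": 0},
    {"x": 0.2, "y": -0.6, "z": 105, "wx": 0, "wy": 0, "wz": 0},
    {"x": 0.2, "y": -0.6, "z": 125, "wx": 0, "wy": 0, "wz": 0},
    {"x": 0.2, "y": -0.6, "z": 135, "wx": 0, "wy": 0, "wz": 0},
  ],
)

```text
time_s: 34.15
ee_pos: [520.8, 109.0, 13.9]
orientation: [3.141, 0.001, -0.0]
ft_force: [0.8, -0.4, -0.5]
grip_width: 94.0
finger_force: 0.0
```

Emit:
play_rows(
  series=[
    {"x": 0, "y": 0, "z": 0, "wx": 0, "wy": 0, "wz": 0},
    {"x": 0, "y": 0, "z": 0, "wx": 0, "wy": 0, "wz": 0},
    {"x": 0, "y": 0, "z": 0, "wx": 0, "wy": 0, "wz": 0},
    {"x": 0, "y": 0, "z": 0, "wx": 0, "wy": 0, "wz": 0},
    {"x": 0, "y": 0, "z": 0, "wx": 0, "wy": 0, "wz": 0},
  ],
  jaw=0.45,
  grip_force=15,
)

```text
time_s: 34.78
ee_pos: [521.9, 109.0, 15.7]
orientation: [3.142, -0.001, -0.001]
ft_force: [0.1, -1.7, 5.3]
grip_width: 63.2
finger_force: 15.0
```

Emit:
play_rows(
  series=[
    {"x": 0, "y": 0, "z": 0, "wx": 0, "wy": 0, "wz": 0},
    {"x": 0, "y": 0, "z": -5, "wx": 0, "wy": 0, "wz": 0},
    {"x": 0, "y": 0, "z": -20, "wx": 0, "wy": 0, "wz": 0},
    {"x": 0, "y": 0, "z": -45, "wx": 0, "wy": 0, "wz": 0},
    {"x": 0, "y": 0, "z": -75, "wx": 0, "wy": 0, "wz": 0},
  ],
)

```text
time_s: 35.4
ee_pos: [520.7, 109.2, 91.1]
orientation: [-3.142, 0.001, -0.0]
ft_force: [0.2, 0.3, -1.9]
grip_width: 63.2
finger_force: 15.0
```

Run:
```python
from h import *
r.capture('wrist'); delta([660,-139.4,110],0); o=r.observe(); print(o['grip_width'],o['ft_force'])
pf=cam('wrist'); im,d=r.capture('wrist'); print(bars('wrist',im,pf,(521.5,108.5))[1])
v,u=np.nonzero(d>0); P=unproj('wrist',u,v,d[v,u],pf)
k=(np.hypot(P[:,0]-521,P[:,1]-108)<12); print('floor z',np.median(P[k,2])); print(r.observe()['ee_pos'])
```

```text
now [523.4 110.   94.8] [-179.91   -0.32   -0.  ] t 35.45 shift [136.7 249.4 -14.8] rot [-0.09 -0.32 -0.  ]
63.43048215804637 [0.71195251 0.13218606 0.57362491]
(512.5, 110.0, np.float32(-90.0), [np.float64(12.0), np.float64(24.0)], 2)
floor z 110.7472787124942
[523.61877714 110.05865204  93.22136988]
```

Emit:
play_rows(
  series=[
    {"x": 20, "y": 35, "z": -10, "wx": 0, "wy": 0, "wz": 0},
    {"x": 53, "y": 95, "z": -20, "wx": 0, "wy": 0, "wz": 0},
    {"x": 86, "y": 155, "z": -20, "wx": 0, "wy": 0, "wz": 0},
    {"x": 116, "y": 208, "z": -20, "wx": 0, "wy": 0, "wz": 0},
    {"x": 139, "y": 248, "z": -20, "wx": 0, "wy": 0, "wz": 0},
  ],
)

```text
time_s: 36.12
ee_pos: [660.3, -141.3, 109.1]
orientation: [-3.142, 0.001, -0.001]
ft_force: [1.6, 1.0, -1.0]
grip_width: 63.4
finger_force: 15.0
```

Emit:
play_rows(
  series=[
    {"x": 0, "y": 0, "z": 0, "wx": 0, "wy": 0, "wz": 0},
    {"x": 0, "y": 0, "z": 0, "wx": 0, "wy": 0, "wz": 0},
    {"x": 0, "y": 0, "z": 0, "wx": 0, "wy": 0, "wz": 0},
    {"x": 0, "y": 0, "z": 0, "wx": 0, "wy": 0, "wz": 0},
    {"x": 0, "y": 0, "z": 0, "wx": 0, "wy": 0, "wz": 0},
  ],
)

```text
time_s: 36.75
ee_pos: [660.2, -138.1, 110.2]
orientation: [3.142, -0.0, 0.001]
ft_force: [0.2, -0.3, -2.1]
grip_width: 63.7
finger_force: 15.0
```

```bash
cat >> h.py <<'E'
def held(c,zf):
    "label centre of the cup in hand, its floor at height zf"
    pf=cam('wrist'); im,d=r.capture('wrist')
    v,u=np.nonzero(d>0); P=unproj('wrist',u,v,d[v,u],pf)
    k=(np.hypot(P[:,0]-c[0],P[:,1]-c[1])<12)&(P[:,2]<zf+25); z=np.median(P[k,2]); print('floor z',z)
    o=ortho('wrist',im,pf,c,z,45,.5); g=cv2.cvtColor(o,cv2.COLOR_BGR2GRAY)
    b=(g<110).astype(np.uint8); m=np.zeros_like(b); cv2.circle(m,(90,90),38,1,-1); b&=m
    nl,lab,st,_=cv2.connectedComponentsWithStats(b); keep=[i for i in range(1,nl) if 24<st[i,4]<480]
    rc=cv2.minAreaRect(cv2.findNonZero(np.isin(lab,keep).astype(np.uint8))); print('label',c[0]+45-rc[0][1]*.5,c[1]+45-rc[0][0]*.5,np.array(rc[1])*.5,rc[2])
    return im
E
python3 - <<'E'
from h import *
delta([660.4,-139.3,70],0); im=held((660.4,-139.3),127)
E
```

```text
now [ 660.2 -138.1  110.2] [ 1.8e+02 -1.0e-02  5.0e-02] t 36.75 shift [ 0.2  1.2 40.2] rot [ 0.   -0.01  0.05]
floor z 126.15350244985748
label 659.4 -138.3 [34. 17.] 90.0
```

Emit:
play_rows(
  series=[
    {"x": 0.4, "y": 0.6, "z": 10, "wx": 0, "wy": 0, "wz": 0},
    {"x": 0.4, "y": 0.6, "z": 20, "wx": 0, "wy": 0, "wz": 0},
    {"x": 0.4, "y": 0.6, "z": 29, "wx": 0, "wy": 0, "wz": 0},
    {"x": 0.4, "y": 0.6, "z": 35, "wx": 0, "wy": 0, "wz": 0},
    {"x": 0.4, "y": 0.6, "z": 38, "wx": 0, "wy": 0, "wz": 0},
  ],
)

```text
time_s: 37.42
ee_pos: [660.3, -139.5, 71.3]
orientation: [-3.141, 0.001, -0.0]
ft_force: [-0.1, -0.4, -1.3]
grip_width: 63.5
finger_force: 15.0
```

Emit:
play_rows(
  series=[
    {"x": 0, "y": 0, "z": 0, "wx": 0, "wy": 0, "wz": 0},
    {"x": 0, "y": 0, "z": 0, "wx": 0, "wy": 0, "wz": 0},
    {"x": 0, "y": 0, "z": 0, "wx": 0, "wy": 0, "wz": 0},
    {"x": 0, "y": 0, "z": 0, "wx": 0, "wy": 0, "wz": 0},
    {"x": 0, "y": 0, "z": 0, "wx": 0, "wy": 0, "wz": 0},
  ],
)

```text
time_s: 38.05
ee_pos: [660.6, -139.5, 72.1]
orientation: [3.142, -0.0, -0.0]
ft_force: [1.2, 0.3, -1.2]
grip_width: 63.0
finger_force: 15.0
```

Run:
```python
from h import *
delta([660.4,-139.3,47.2],0); im=held((660.4,-139.3),88); print(r.observe()['ft_force'])
```

```text
now [ 660.6 -139.5   72.1] [ 1.8e+02 -1.0e-02 -2.0e-02] t 38.05 shift [-0.2 -0.2 24.9] rot [ 0.   -0.01 -0.02]
floor z 88.02477715572158
label 659.9 -139.55 [34.  16.5] 90.0
[ 0.05913409 -0.30754718 -1.87772654]
```

Emit:
play_rows(
  series=[
    {"x": 0.1, "y": -0.2, "z": 5, "wx": 0, "wy": 0, "wz": 0},
    {"x": 0.1, "y": -0.2, "z": 10, "wx": 0, "wy": 0, "wz": 0},
    {"x": 0.1, "y": -0.2, "z": 15, "wx": 0, "wy": 0, "wz": 0},
    {"x": 0.1, "y": -0.2, "z": 19, "wx": 0, "wy": 0, "wz": 0},
    {"x": 0.1, "y": -0.2, "z": 22, "wx": 0, "wy": 0, "wz": 0},
  ],
)

```text
time_s: 38.72
ee_pos: [660.6, -139.3, 49.6]
orientation: [-3.142, 0.0, -0.0]
ft_force: [0.0, -0.4, -2.4]
grip_width: 63.5
finger_force: 15.0
```

Emit:
play_rows(
  series=[
    {"x": 0, "y": 0, "z": 0, "wx": 0, "wy": 0, "wz": 0},
    {"x": 0, "y": 0, "z": 0, "wx": 0, "wy": 0, "wz": 0},
    {"x": 0, "y": 0, "z": 0.7, "wx": 0, "wy": 0, "wz": 0},
    {"x": 0, "y": 0, "z": 1.4, "wx": 0, "wy": 0, "wz": 0},
    {"x": 0, "y": 0, "z": 1.4, "wx": 0, "wy": 0, "wz": 0},
  ],
)

```text
time_s: 39.35
ee_pos: [660.6, -139.3, 48.6]
orientation: [3.142, 0.0, -0.0]
ft_force: [0.1, -0.1, -0.7]
grip_width: 63.2
finger_force: 15.0
```

Run:
```python
from h import *
delta([660.4,-139.3,47.2],0); im=held((660.4,-139.3),66); o=r.observe(); print(o['ft_force'],o['moment'],o['grip_width'])
```

```text
now [ 660.6 -139.3   48.6] [ 1.8e+02  0.0e+00 -2.0e-02] t 39.35 shift [-0.2 -0.   1.4] rot [ 0.    0.   -0.02]
floor z 64.48706212950682
label 659.9 -139.3 [34. 17.] 90.0
[-0.02492124 -0.29814015 -0.85652453] [-0.03462217 -0.04475344 -0.06547876] 63.64905411874269
```

Emit:
play_rows(
  series=[
    {"x": 0, "y": 0, "z": 0.5, "wx": 0, "wy": 0, "wz": 0},
    {"x": 0, "y": 0, "z": 1, "wx": 0, "wy": 0, "wz": 0},
    {"x": 0, "y": 0, "z": 1, "wx": 0, "wy": 0, "wz": 0},
    {"x": 0, "y": 0, "z": 1, "wx": 0, "wy": 0, "wz": 0},
    {"x": 0, "y": 0, "z": 1, "wx": 0, "wy": 0, "wz": 0},
  ],
)

```text
time_s: 40.02
ee_pos: [660.8, -139.3, 47.8]
orientation: [3.142, -0.0, -0.0]
ft_force: [0.1, 0.6, 1.4]
grip_width: 63.3
finger_force: 15.0
```

Emit:
play_rows(
  series=[
    {"x": 0, "y": 0, "z": 0, "wx": 0, "wy": 0, "wz": 0},
    {"x": 0, "y": 0, "z": 0, "wx": 0, "wy": 0, "wz": 0},
    {"x": 0, "y": 0, "z": 0, "wx": 0, "wy": 0, "wz": 0},
    {"x": 0, "y": 0, "z": 0, "wx": 0, "wy": 0, "wz": 0},
    {"x": 0, "y": 0, "z": 0, "wx": 0, "wy": 0, "wz": 0},
  ],
  jaw=1,
)

```text
time_s: 40.65
ee_pos: [660.7, -139.3, 47.6]
orientation: [3.142, -0.0, -0.0]
ft_force: [-0.2, 0.2, 0.5]
grip_width: 93.6
finger_force: 0.0
```

Emit:
play_rows(
  series=[
    {"x": 0, "y": 0, "z": -15, "wx": 0, "wy": 0, "wz": 0},
    {"x": 0, "y": 0, "z": -40, "wx": 0, "wy": 0, "wz": 0},
    {"x": 0, "y": 0, "z": -75, "wx": 0, "wy": 0, "wz": 0},
    {"x": 0, "y": 0, "z": -110, "wx": 0, "wy": 0, "wz": 0},
    {"x": 0, "y": 0, "z": -130, "wx": 0, "wy": 0, "wz": 0},
  ],
)

```text
time_s: 41.28
ee_pos: [662.0, -139.3, 181.1]
orientation: [3.141, -0.004, -0.0]
ft_force: [0.8, 0.5, -0.4]
grip_width: 93.9
finger_force: 0.0
```

Emit:
play_rows(
  series=[
    {"x": 0, "y": 0, "z": 0, "wx": 0, "wy": 0, "wz": 0},
    {"x": 0, "y": 0, "z": 0, "wx": 0, "wy": 0, "wz": 0},
    {"x": 0, "y": 0, "z": 0, "wx": 0, "wy": 0, "wz": 0},
    {"x": 0, "y": 0, "z": 0, "wx": 0, "wy": 0, "wz": 0},
    {"x": 0, "y": 0, "z": 0, "wx": 0, "wy": 0, "wz": 0},
  ],
)

```text
time_s: 41.9
ee_pos: [660.5, -139.3, 177.1]
orientation: [-3.141, 0.001, -0.0]
ft_force: [-0.4, 0.0, 0.5]
grip_width: 93.9
finger_force: 0.0
```

Run:
```python
from h import *
delta([519.4,255.3,178],0)
im=held((660.4,-139.3),66)
pf=cam('wrist'); im,d=r.capture('wrist'); v,u=np.nonzero(d>0); P=unproj('wrist',u,v,d[v,u],pf)
k=(np.hypot(P[:,0]-660,P[:,1]+139)<42)&(P[:,2]>84)&(P[:,2]<100); print(cv2.minEnclosingCircle(P[k,:2].astype(np.float32)),np.percentile(P[k,2],[5,50,95]))
A=np.c_[P[k,:2]-[660,-139],np.ones(k.sum())]; print('plane',np.linalg.lstsq(A,P[k,2],rcond=None)[0])
# scanner check
r.capture('top'); print(r.spot_point('top','scanner'))
```

```text
now [ 660.5 -139.3  177.1] [-1.7999e+02  4.0000e-02 -2.0000e-02] t 41.9 shift [-141.2 -394.5   -0.7] rot [-0.01  0.04 -0.02]
floor z 63.62468780030764
label 659.9246505737304 -139.80369262695314 [33.81512833 16.51417542] 89.06080627441406
((660.3096313476562, -139.23753356933594), 31.997177124023438) [85.22649421 90.53487419 91.84872859]
plane [1.43271497e-02 1.50017764e-03 8.99024455e+01]
[{'at': [643.7, 102.1, -2.7], 'conf': 0.81}]
```

Emit:
play_rows(
  series=[
    {"x": -14, "y": -40, "z": 0, "wx": 0, "wy": 0, "wz": 0},
    {"x": -29, "y": -80, "z": 0, "wx": 0, "wy": 0, "wz": 0},
    {"x": -44, "y": -122, "z": 0, "wx": 0, "wy": 0, "wz": 0},
    {"x": -58, "y": -162, "z": 0, "wx": 0, "wy": 0, "wz": 0},
    {"x": -72, "y": -202, "z": 0, "wx": 0, "wy": 0, "wz": 0},
  ],
)

```text
time_s: 42.72
ee_pos: [588.3, 64.0, 177.8]
orientation: [-3.142, -0.001, -0.0]
ft_force: [0.3, 1.1, 0.6]
grip_width: 93.5
finger_force: 0.0
```

Emit:
play_rows(
  series=[
    {"x": -17, "y": -47, "z": 0, "wx": 0, "wy": 0, "wz": 0},
    {"x": -34, "y": -95, "z": 0, "wx": 0, "wy": 0, "wz": 0},
    {"x": -50, "y": -140, "z": 5, "wx": 0, "wy": 0, "wz": 0},
    {"x": -62, "y": -175, "z": 15, "wx": 0, "wy": 0, "wz": 0},
    {"x": -69, "y": -192.5, "z": 27, "wx": 0, "wy": 0, "wz": 0},
  ],
)

```text
time_s: 43.35
ee_pos: [518.9, 258.3, 150.8]
orientation: [-3.14, -0.001, 0.003]
ft_force: [-0.7, -0.3, -0.0]
grip_width: 94.1
finger_force: 0.0
```

Emit:
play_rows(
  series=[
    {"x": 0, "y": 0, "z": 0, "wx": 0, "wy": 0, "wz": 0},
    {"x": 0, "y": 0, "z": 0, "wx": 0, "wy": 0, "wz": 0},
    {"x": 0, "y": 0, "z": 0, "wx": 0, "wy": 0, "wz": 0},
    {"x": 0, "y": 0, "z": 0, "wx": 0, "wy": 0, "wz": 0},
    {"x": 0, "y": 0, "z": 0, "wx": 0, "wy": 0, "wz": 0},
  ],
)

```text
time_s: 43.98
ee_pos: [520.1, 254.8, 150.8]
orientation: [-3.142, -0.0, -0.001]
ft_force: [0.5, 0.2, -0.1]
grip_width: 94.3
finger_force: 0.0
```

Run:
```python
from h import *
look((519.4,255.3)); r.capture('wrist'); r.capture('wrist'); delta([519.4,255.3,15],0); scan(c=(646,107))
```

```text
(((519.6626586914062, 256.0406799316406), 31.984899520874023), np.float64(57.91161268202902), np.int64(662))
(519.4, 255.54999618530275, np.float32(-6.340191), [np.float64(16.399084091186523), np.float64(33.51597213745117)], 4)
now [519.9 255.1 150.6] [ 1.8e+02 -1.0e-02 -3.0e-02] t 44.125 shift [ -0.5  -0.2 135.6] rot [ 0.   -0.01 -0.03]
28 3051 [642.7 115.8  34.3] ((645.8179931640625, 107.37942504882812), (58.322410583496094, 76.38844299316406), 79.62946319580078)
130 1658 [644.8 109.3 135.9] ((645.2369995117188, 107.52615356445312), (24.624542236328125, 27.613691329956055), 79.4957046508789)
```

Cup 1 sits at about (519.6, 255.8); the scanner still stands on its pad. I'll grasp at TCP z 15.

Emit:
play_rows(
  series=[
    {"x": -0.2, "y": -0.5, "z": 30, "wx": 0, "wy": 0, "wz": 0},
    {"x": -0.2, "y": -0.5, "z": 70, "wx": 0, "wy": 0, "wz": 0},
    {"x": -0.2, "y": -0.5, "z": 105, "wx": 0, "wy": 0, "wz": 0},
    {"x": -0.2, "y": -0.5, "z": 126, "wx": 0, "wy": 0, "wz": 0},
    {"x": -0.2, "y": -0.5, "z": 135.5, "wx": 0, "wy": 0, "wz": 0},
  ],
)

```text
time_s: 44.8
ee_pos: [518.9, 255.4, 13.9]
orientation: [3.141, 0.002, -0.0]
ft_force: [-0.9, 1.3, -0.2]
grip_width: 94.1
finger_force: 0.0
```

Emit:
play_rows(
  series=[
    {"x": 0, "y": 0, "z": 0, "wx": 0, "wy": 0, "wz": 0},
    {"x": 0, "y": 0, "z": 0, "wx": 0, "wy": 0, "wz": 0},
    {"x": 0, "y": 0, "z": 0, "wx": 0, "wy": 0, "wz": 0},
    {"x": 0, "y": 0, "z": 0, "wx": 0, "wy": 0, "wz": 0},
    {"x": 0, "y": 0, "z": 0, "wx": 0, "wy": 0, "wz": 0},
  ],
  jaw=0.45,
  grip_force=15,
)

```text
time_s: 45.42
ee_pos: [520.2, 255.8, 15.8]
orientation: [-3.141, -0.001, -0.001]
ft_force: [-0.4, -0.2, 4.2]
grip_width: 63.3
finger_force: 15.0
```

Emit:
play_rows(
  series=[
    {"x": 0, "y": 0, "z": 0, "wx": 0, "wy": 0, "wz": 0},
    {"x": 0, "y": 0, "z": -10, "wx": 0, "wy": 0, "wz": 0},
    {"x": 0, "y": 0, "z": -40, "wx": 0, "wy": 0, "wz": 0},
    {"x": 0, "y": 0, "z": -80, "wx": 0, "wy": 0, "wz": 0},
    {"x": 0, "y": 0, "z": -130, "wx": 0, "wy": 0, "wz": 0},
  ],
)

```text
time_s: 46.05
ee_pos: [518.5, 255.3, 145.8]
orientation: [3.141, 0.002, -0.0]
ft_force: [0.3, 0.2, -1.4]
grip_width: 62.8
finger_force: 15.0
```

Emit:
play_rows(
  series=[
    {"x": 0, "y": 0, "z": 0, "wx": 0, "wy": 0, "wz": 0},
    {"x": 0, "y": 0, "z": 0, "wx": 0, "wy": 0, "wz": 0},
    {"x": 0, "y": 0, "z": 0, "wx": 0, "wy": 0, "wz": 0},
    {"x": 0, "y": 0, "z": 0, "wx": 0, "wy": 0, "wz": 0},
    {"x": 0, "y": 0, "z": 0, "wx": 0, "wy": 0, "wz": 0},
  ],
)

```text
time_s: 46.68
ee_pos: [519.2, 255.6, 144.3]
orientation: [3.141, 0.001, -0.0]
ft_force: [-0.3, 0.4, -0.6]
grip_width: 63.0
finger_force: 15.0
```

Run:
```python
from h import *
held((519.6,255.8),162); delta([660.4,-139.3,145],0); print(r.observe()['grip_width'])
```

```text
floor z 159.82839959257586
label 518.1787200927735 255.61035614013673 [16.96587181 34.23103333] 7.523819446563721
now [519.3 255.6 144.5] [ 1.7998e+02  5.0000e-02 -1.0000e-02] t 46.725 shift [141.1 394.9  -0.4] rot [ 0.02  0.05 -0.01]
63.10899373908703
```

Emit:
play_rows(
  series=[
    {"x": 0, "y": 35, "z": 0, "wx": 0, "wy": 0, "wz": 0},
    {"x": 3, "y": 78, "z": 0, "wx": 0, "wy": 0, "wz": 0},
    {"x": 10, "y": 122, "z": 0, "wx": 0, "wy": 0, "wz": 0},
    {"x": 25, "y": 165, "z": 0, "wx": 0, "wy": 0, "wz": 0},
    {"x": 45, "y": 208, "z": 0, "wx": 0, "wy": 0, "wz": 0},
  ],
)

```text
time_s: 47.35
ee_pos: [564.7, 46.4, 145.1]
orientation: [-3.142, 0.0, 0.0]
ft_force: [0.8, 0.3, -0.1]
grip_width: 63.0
finger_force: 15.0
```

Emit:
play_rows(
  series=[
    {"x": 25, "y": 42, "z": 0, "wx": 0, "wy": 0, "wz": 0},
    {"x": 50, "y": 90, "z": 0, "wx": 0, "wy": 0, "wz": 0},
    {"x": 73, "y": 138, "z": 0, "wx": 0, "wy": 0, "wz": 0},
    {"x": 89, "y": 172, "z": 0, "wx": 0, "wy": 0, "wz": 0},
    {"x": 96.2, "y": 187, "z": 0, "wx": 0, "wy": 0, "wz": 0},
  ],
)

```text
time_s: 47.98
ee_pos: [660.8, -142.2, 144.4]
orientation: [3.141, 0.001, -0.004]
ft_force: [-0.1, -0.3, -0.2]
grip_width: 63.1
finger_force: 15.0
```

Emit:
play_rows(
  series=[
    {"x": 0, "y": 0, "z": 0, "wx": 0, "wy": 0, "wz": 0},
    {"x": 0, "y": 0, "z": 10, "wx": 0, "wy": 0, "wz": 0},
    {"x": 0, "y": 0, "z": 22, "wx": 0, "wy": 0, "wz": 0},
    {"x": 0, "y": 0, "z": 30, "wx": 0, "wy": 0, "wz": 0},
    {"x": 0, "y": 0, "z": 35, "wx": 0, "wy": 0, "wz": 0},
  ],
)

```text
time_s: 48.6
ee_pos: [660.2, -138.8, 109.2]
orientation: [-3.141, 0.001, 0.0]
ft_force: [0.1, -0.1, -0.7]
grip_width: 62.7
finger_force: 15.0
```

Emit:
play_rows(
  series=[
    {"x": 0, "y": 0, "z": 0, "wx": 0, "wy": 0, "wz": 0},
    {"x": 0, "y": 0, "z": 0, "wx": 0, "wy": 0, "wz": 0},
    {"x": 0, "y": 0, "z": 0, "wx": 0, "wy": 0, "wz": 0},
    {"x": 0, "y": 0, "z": 0, "wx": 0, "wy": 0, "wz": 0},
    {"x": 0, "y": 0, "z": 0, "wx": 0, "wy": 0, "wz": 0},
  ],
)

```text
time_s: 49.22
ee_pos: [660.8, -139.4, 110.2]
orientation: [3.142, -0.0, -0.0]
ft_force: [0.6, 0.3, -0.8]
grip_width: 62.5
finger_force: 15.0
```

Run:
```python
from h import *
held((660.4,-139.3),125); delta([660.5,-139.3,79.3],0); print(r.observe()['ft_force'])
```

```text
floor z 125.9315450883561
label 659.7447875976562 -139.2795837402344 [17.06344986 34.25735474] 7.495856761932373
now [ 660.7 -139.3  110.2] [-1.8e+02 -1.0e-02 -2.0e-02] t 49.275 shift [-0.2  0.  30.9] rot [-0.   -0.01 -0.02]
[-0.32415521  1.01332032 -1.46554438]
```

Emit:
play_rows(
  series=[
    {"x": 0.2, "y": 0, "z": 8, "wx": 0, "wy": 0, "wz": 0},
    {"x": 0.2, "y": 0, "z": 15, "wx": 0, "wy": 0, "wz": 0},
    {"x": 0.2, "y": 0, "z": 21, "wx": 0, "wy": 0, "wz": 0},
    {"x": 0.2, "y": 0, "z": 26, "wx": 0, "wy": 0, "wz": 0},
    {"x": 0.2, "y": 0, "z": 28.5, "wx": 0, "wy": 0, "wz": 0},
  ],
)

```text
time_s: 49.9
ee_pos: [660.7, -139.3, 81.1]
orientation: [-3.142, 0.001, -0.0]
ft_force: [0.2, -0.3, -1.4]
grip_width: 63.0
finger_force: 15.0
```

Emit:
play_rows(
  series=[
    {"x": 0, "y": 0, "z": 0, "wx": 0, "wy": 0, "wz": 0},
    {"x": 0, "y": 0, "z": 0, "wx": 0, "wy": 0, "wz": 0},
    {"x": 0, "y": 0, "z": 0.7, "wx": 0, "wy": 0, "wz": 0},
    {"x": 0, "y": 0, "z": 1.4, "wx": 0, "wy": 0, "wz": 0},
    {"x": 0, "y": 0, "z": 1.4, "wx": 0, "wy": 0, "wz": 0},
  ],
)

```text
time_s: 50.52
ee_pos: [660.9, -139.3, 80.2]
orientation: [3.142, -0.0, -0.0]
ft_force: [-0.4, 0.1, -0.8]
grip_width: 62.6
finger_force: 15.0
```

Run:
```python
from h import *
held((660.4,-139.3),97); delta([660.5,-139.3,79.3],0); o=r.observe(); print(o['ft_force'],o['moment'])
```

```text
floor z 95.83494757033837
label 659.8135704040527 -139.21263580322267 [17.05121422 34.2533226 ] 7.431407928466797
now [ 660.9 -139.4   80.2] [ 1.8e+02 -0.0e+00 -3.0e-02] t 50.575 shift [-0.4 -0.1  0.9] rot [ 0.   -0.   -0.03]
[ 0.14373738 -0.42393574 -1.07837142] [ 0.02049062 -0.00469451 -0.03581249]
```

Emit:
play_rows(
  series=[
    {"x": 0, "y": 0, "z": 0.4, "wx": 0, "wy": 0, "wz": 0},
    {"x": 0, "y": 0, "z": 0.8, "wx": 0, "wy": 0, "wz": 0},
    {"x": 0, "y": 0, "z": 0.8, "wx": 0, "wy": 0, "wz": 0},
    {"x": 0, "y": 0, "z": 0.8, "wx": 0, "wy": 0, "wz": 0},
    {"x": 0, "y": 0, "z": 0.8, "wx": 0, "wy": 0, "wz": 0},
  ],
)

```text
time_s: 51.2
ee_pos: [661.3, -139.4, 79.9]
orientation: [3.141, -0.001, -0.0]
ft_force: [-1.6, 0.2, 5.8]
grip_width: 63.3
finger_force: 15.0
```

Emit:
play_rows(
  series=[
    {"x": 0, "y": 0, "z": 0, "wx": 0, "wy": 0, "wz": 0},
    {"x": 0, "y": 0, "z": 0, "wx": 0, "wy": 0, "wz": 0},
    {"x": 0, "y": 0, "z": 0, "wx": 0, "wy": 0, "wz": 0},
    {"x": 0, "y": 0, "z": 0, "wx": 0, "wy": 0, "wz": 0},
    {"x": 0, "y": 0, "z": 0, "wx": 0, "wy": 0, "wz": 0},
  ],
  jaw=1,
)

```text
time_s: 51.82
ee_pos: [660.9, -139.3, 79.3]
orientation: [-3.142, 0.0, -0.0]
ft_force: [0.1, -0.3, -0.2]
grip_width: 94.0
finger_force: 0.0
```

Emit:
play_rows(
  series=[
    {"x": 0, "y": 0, "z": -15, "wx": 0, "wy": 0, "wz": 0},
    {"x": 0, "y": 0, "z": -40, "wx": 0, "wy": 0, "wz": 0},
    {"x": 0, "y": 0, "z": -75, "wx": 0, "wy": 0, "wz": 0},
    {"x": 0, "y": 0, "z": -110, "wx": 0, "wy": 0, "wz": 0},
    {"x": 0, "y": 0, "z": -130, "wx": 0, "wy": 0, "wz": 0},
  ],
)

```text
time_s: 52.45
ee_pos: [662.1, -139.3, 212.9]
orientation: [3.141, -0.004, -0.0]
ft_force: [0.1, 0.3, -0.0]
grip_width: 93.6
finger_force: 0.0
```

Emit:
play_rows(
  series=[
    {"x": -30, "y": 0, "z": 0, "wx": 0, "wy": 0, "wz": 0},
    {"x": -60, "y": 0, "z": 0, "wx": 0, "wy": 0, "wz": 0},
    {"x": -90, "y": 0, "z": 0, "wx": 0, "wy": 0, "wz": 0},
    {"x": -110, "y": 0, "z": 0, "wx": 0, "wy": 0, "wz": 0},
    {"x": -120, "y": 0, "z": 0, "wx": 0, "wy": 0, "wz": 0},
  ],
)

```text
time_s: 53.08
ee_pos: [540.4, -139.5, 210.6]
orientation: [3.141, -0.001, -0.0]
ft_force: [0.5, -1.1, 0.5]
grip_width: 93.7
finger_force: 0.0
```

Emit:
play_rows(
  series=[
    {"x": 0, "y": 0, "z": 0, "wx": 0, "wy": 0, "wz": 0},
    {"x": 0, "y": 0, "z": 0, "wx": 0, "wy": 0, "wz": 0},
    {"x": 0, "y": 0, "z": 0, "wx": 0, "wy": 0, "wz": 0},
    {"x": 0, "y": 0, "z": 0, "wx": 0, "wy": 0, "wz": 0},
    {"x": 0, "y": 0, "z": 0, "wx": 0, "wy": 0, "wz": 0},
  ],
)

```text
time_s: 53.7
ee_pos: [541.0, -139.2, 209.2]
orientation: [-3.141, 0.0, -0.0]
ft_force: [0.2, -0.2, -0.1]
grip_width: 93.9
finger_force: 0.0
```

Run:
```python
from h import *
held((660.4,-139.3),97)
pf=cam('wrist'); im,d=r.capture('wrist'); v,u=np.nonzero(d>0); P=unproj('wrist',u,v,d[v,u],pf)
for lo,hi in [(116,130),(84,94),(54,62)]:
    k=(np.hypot(P[:,0]-660,P[:,1]+139)<42)&(P[:,2]>lo)&(P[:,2]<hi)
    if k.sum()>5: print(lo,k.sum(),cv2.minEnclosingCircle(P[k,:2].astype(np.float32)),P[k,2].max())
w=im; scan(c=(646,107)); s,_=r.capture('scene'); print(r.spot_point('scene','scanner'))
cv2.imwrite('pics/end.png',np.hstack([cv2.resize(w[:300],(400,188)).repeat(1,0) if 0 else cv2.resize(w,(400,300)),cv2.resize(s[100:325,180:480],(400,300))]))
print(r.observe()['time_s'])
```

```text
floor z 95.50854167554871
label 659.8654655456543 -139.59597473144532 [16.33917809 33.83716583] 6.654425144195557
116 857 ((660.1656494140625, -139.10154724121094), 31.857194900512695) 124.89857676083244
84 188 ((656.2380981445312, -140.0554962158203), 29.051973342895508) 93.99975964074548
54 34 ((637.5855102539062, -135.1084747314453), 21.681787490844727) 59.92165270878934
28 2373 [646.1  99.9  34.3] ((645.978271484375, 106.53239440917969), (58.595523834228516, 76.06319427490234), 79.28433227539062)
130 980 [645.7 103.9 135.7] ((645.7835083007812, 106.06105041503906), (25.063379287719727, 27.909029006958008), 78.97097778320312)
[{'at': [645.4, 105.1, -4.0], 'conf': 0.94}]
53.95
```

View pics/end.png

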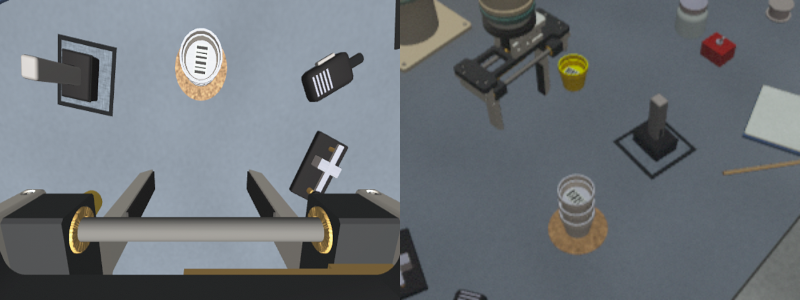

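The picture shows a straight three-cup stack on the mat (right half, about (577,205)) and the scanner upright in the middle of its pad (about (655,135)). The yellow cup and the other bystanders are untouched.

```bash
python3 -c "
from cell import r
print(r.close_job())"
```

```text
the job is handed in; nothing more can be done
None
```

I handed the job in at about 54 s: all three cups present were held under the scanner left to right, the scanner stands upright on its pad, and the cups are nested fully seated on the cork mat. My first try at gripping the rightmost cup closed on nothing without moving it; a lower grip worked. The yellow cup and other bystanders were left where they were.

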